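# Set out a gear stage between its bearing blocks

### The job

Set out the gear stage on the aluminium plate, in line between the two bearing blocks and ready for assembly: the gear in the middle of the plate, the ball bearing midway between the gear and the large bearing block, and the black shaft collar lying centred on top of the ball bearing. For the screws, lift the upper of the two nested dark grey cups straight off, without tipping it and leaving the lower cup standing where it is, and stand it empty midway between the gear and the small bearing block.

Things in the scene. Friction and masses are not known exactly. Their poses are not given: they have to be found in the camera images.
- plate: Flat bare aluminium plate, fixed to the bench, 84 x 340 x 4 mm (x, y, z). Origin at the centre of its underside, on the bench top; its upper face is 4 mm higher. Its y axis runs along its long side, from block to block; the parts are set out along this centre line.
- block_large: The larger of two fixed grey bearing blocks (arched housing with a bore) that stand on the plate near its ends, one at either end: foot 78 x 26 mm (26 mm along the plate's length), 56 mm high. Origin at the centre of its underside, on the plate's upper face, on the plate's centre line, 150 mm from the plate's centre. Either block may be at either end.
- block_small: The smaller of the two fixed grey bearing blocks: foot 52 x 26 mm (26 mm along the plate's length), 35 mm high. Origin at the centre of its underside, on the plate's upper face, on the plate's centre line, 150 mm from the plate's centre, at the opposite end from the large block.
- gear: Pale moulded plastic spur gear lying flat on the bench, hub upward: toothed disc 41 mm across and 8 mm thick, hub 16 mm across up to 15 mm height. Loose, about 25 g. Origin at the centre of its underside, z up.
- bearing: Bright steel ball bearing lying flat on the bench: ring 32 mm across, 9 mm thick, flat on both faces. Loose, about 40 g. Origin at the centre of its underside, z up.
- collar: Black shaft collar (a thick ring) lying flat on the bench: 25 mm across, 11 mm thick. Loose, about 30 g. Origin at the centre of its underside, z up.
- cup_upper: Upper of two identical dark grey round cups nested in each other on the bench. Each is 40 mm high, 52 mm across the rim and 40 mm across the foot, with 1.8 mm walls and a 20 mm thick bottom. It rests on the inner floor of the lower cup, so its foot starts 20 mm above the bench and the upper 20 mm of it stand out over the lower cup's rim (between 40 and 60 mm above the bench); the walls have about 1 mm play. Loose, about 50 g. Origin at the centre of its underside, z up.
- cup_lower: Lower of the two nested dark grey cups, same shape (40 mm high, 52 mm across the rim), standing on the bench, loose, about 200 g. Origin at the centre of its underside, z up. It stays where it is.

How it is judged:
By the outcome, as a careful person would: the job done as asked, in the order asked, and still so for the second after the job is handed in, with the robot touching nothing.
It also fails if it takes over 96 s, if anything falls off the work surface, if the arm or the gripper's body presses on something with over 40 N, if the wrist force passes 120 N, or if a joint passes its speed limit or range.

### The arm

A 6-joint arm with a two-finger parallel gripper is mounted at the origin on a cart in front of the work surface, level with it; the furniture and walls round the work are solid. World frame = base frame: x ahead of the robot, y to its left, z up, the work surface at z = 0. Lengths are in mm, angles in rad, forces in N, time in s.
With the tool pointing down it reaches from about 425 to 925 mm from the base axis. Payload 12.5 kg.
Tool frame: the origin (TCP) lies at the very end of the fingers, on their centre line; the grasp point (between the pads) lies 19 mm behind it; x points along the fingers, y is the direction in which the jaws open and shut, and the axes are right-handed (so a half turn about x gives the same grasp; the last joint's range is limited). The gripper opens to 85 mm and grips with 20 to 120 N. Pads are 22 mm wide; open, the fingers measure 114 mm over their backs; the gripper's body (76 mm by 85 mm) begins 54 mm behind the grasp point. The pads swing forward as they close: fully open they stand 13 mm farther back than shut.
Start: joints at [-1.417, 0.491, 1.559, -0, 1.092, -0.106], TCP at [160.577, -604.036, 231.327] pointing down, gripper open.
Joint ranges: [-3.1, 3.1], [-0.84, 2.19], [0.05, 2.79], [-1.13, 4.28], [0.06, 2.93], [-2.69, 2.69]. Speed limits (rad/s): [2.22, 2.22, 2.79, 3.14, 3.14, 3.14].

### API

Orientations are given as a 3x3 rotation matrix whose columns are the frame's x, y, z axes.
In Python, from bench import arm gives the robot as it stands.
- The arm moves only by the tool carry_out, never from a script. Its argument "moves" is a list of rows, each a list of 3 entries, a list of its own where there are three numbers: the shift along the world's x, y, z in mm, then the turn about the world's z in degrees, then the opening, from 0 (shut) to 1 (fully open). A call has 1 to 12 rows; each row is the pose to reach, as a shift and turn from the pose commanded when the call began; what a row does not reach only later rows make up. A row lasts 1/10 s, in which the tool goes at most 50 mm and 8.59 degrees, less where a joint would pass 70% of its speed; a pose out of reach is approached as far as the arm can. A call with a gripper value outside its range is refused whole. The fingers move at their own pace and stop on an object; the grip force is fixed at half the most. Time passes only in rows, so rows that repeat a pose let the fingers close. It gives the time, the measured TCP pose, the force and the opening at its end, in the units of the state.
- arm.state(): the state, without advancing time (a new reading comes with each control period).
- arm.camera(name): name is "scene" or "side" or "wrist"; returns a dict with "image" (480x640x3 uint8, red, green, blue), "mtx" (3x3 intrinsics, pixels), "rvec" (rotation vector, rad) and "tvec" (3), from world to camera coordinates, as OpenCV has them. Camera axes: x right, y down, z forward; pixel columns grow to the right and rows downward; lengths in mm; the calibration is good to about 2 mm. A picture is of the moment at which its call begins. There is no depth.
- arm.hand_in(): hands the job in, once; it reports no verdict.
The state is a dict: "t": time; "qpos": joint angles; "qvel": joint speeds; "effort": joint torques, N m; "tool_pos": TCP position; "ee_rot": TCP orientation; "ft_force": force on the tool from outside, world axes, zero at the start; "ft_torque": the same for the moment, N m; "width": finger opening in mm.
Only numpy, scipy, OpenCV 4.12 (cv2) and the standard library are available. Lean on these libraries where they do the work, as an engineer would, in place of code of your own. Each camera call takes 0.05 s, during which the arm holds its last target.

## Working session

There is one attempt and no reset: what is moved stays moved. The work goes in short steps, Python scripts to look and compute and a tool call to move; the robot and the scene stay as the last step left them, time stands still between calls to the robot, and variables do not carry over. Pictures are saved under pics/ and viewed, and the job is handed in when it is done.

Besides the shell and the picture viewer there is one more tool, called after "Request:" as name(argument=value, ...) on one line, values as JSON. carry_out: Moves the arm, as the interface text tells. Its arguments: {"type":"object","properties":{"moves":{"type":"array"}},"required":["moves"]}

```bash
mkdir -p pics; ls; python3 - <<'E'
from bench import arm
import cv2
s=arm.state();print(s)
for n in("scene","side","wrist"):
    c=arm.camera(n);cv2.imwrite(f"pics/{n}0.png",c["image"][:,:,::-1])
    print(n,c["mtx"].tolist(),c["rvec"],c["tvec"])
E
```

```text
pics
{'t': 0.0, 'qpos': array([-1.41659472e+00,  4.91569143e-01,  1.55948335e+00, -2.17470573e-05,
        1.09167236e+00, -1.05610063e-01]), 'qvel': array([ 0.00224562,  0.00047831,  0.00065515,  0.00098848, -0.00239375,
       -0.00071846]), 'effort': array([-1.69708230e-03, -6.18452525e+01, -2.61598939e+01, -1.65264732e-04,
        4.03023121e-03,  5.32557209e-06]), 'tool_pos': array([ 160.53638709, -603.78750717,  230.71010523]), 'ee_rot': array([[-1.92965497e-04,  2.56908134e-01, -9.66435809e-01],
       [ 1.11580294e-03, -9.66435170e-01, -2.56908187e-01],
       [-9.99999359e-01, -1.12792633e-03, -1.00170208e-04]]), 'ft_force': array([ 0.48837099, -0.21979302, -0.14039791]), 'ft_torque': array([-0.08084712, -0.00163397, -0.038964  ]), 'width': 85.57864027475686}
scene [[568.7750209468885, 0.0, 322.5550698526974], [0.0, 568.7750209468885, 232.66581972155618], [0.0, 0.0, 1.0]] [ 1.10788001 -2.27311725  1.12422905] [222.70452196 362.44714011 920.12972969]
side [[532.1792221783022, 0.0, 333.2260117465587], [0.0, 532.1792221783022, 232.21831218801384], [0.0, 0.0, 1.0]] [ 2.03602855 -0.35787713  0.2531762 ] [-537.44744308   57.37783123 1183.47963833]
wrist [[392.66217015282615, 0.0, 316.2125397591768], [0.0, 392.66217015282615, 239.49734828716674], [0.0, 0.0, 1.0]] [-2.27900594  1.74970644  0.28507232] [-624.64163391  -41.39624032  380.92196703]
```

View pics/scene0.png

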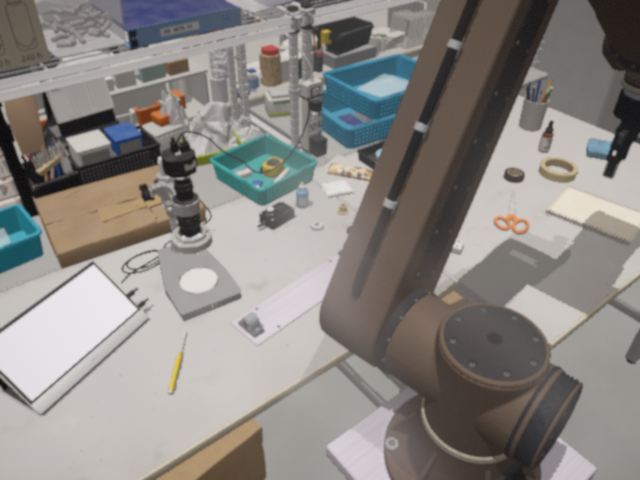

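View pics/side0.png

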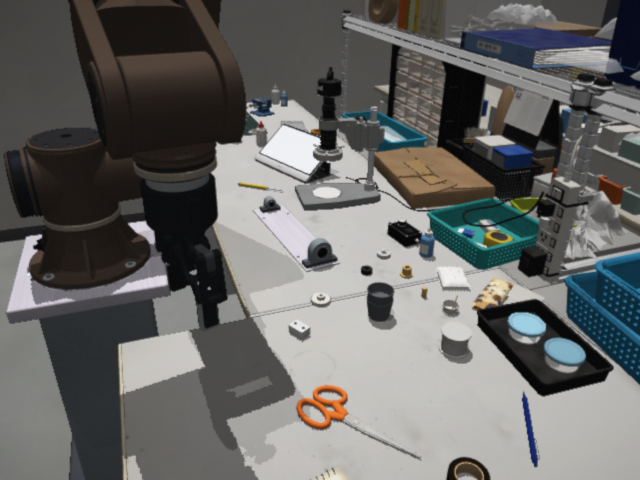

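View pics/wrist0.png

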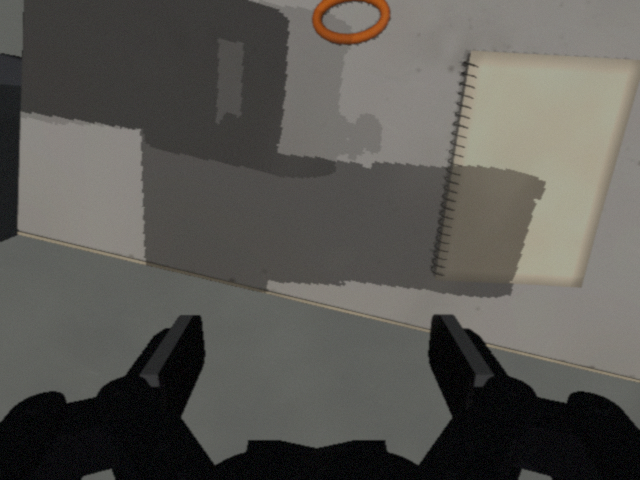

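The side view shows the gear near (320,299), the cups (380,300), the collar (367,270), the bearing (384,254) and the plate from (258,208) to (336,262). The large block is at the near end. In the scene view the arm hides most of these.

```bash
cat > h.py <<'E'
from bench import arm
import cv2, numpy as np
def ray(c,uv,z):
    R=cv2.Rodrigues(np.array(c["rvec"],float))[0]; t=np.array(c["tvec"],float).ravel()
    d=R.T@np.linalg.inv(np.array(c["mtx"]))@np.array([uv[0],uv[1],1.]); o=-R.T@t
    return o+d*(z-o[2])/d[2]
def proj(c,p):
    return cv2.projectPoints(np.array(p,float).reshape(-1,3),np.array(c["rvec"],float),np.array(c["tvec"],float),np.array(c["mtx"]),None)[0].reshape(-1,2)
E
python3 - <<'E'
from h import *
c=arm.camera("side")
for n,uv,z in [("gear",(320,299),8),("collar",(367,270),11),("bearing",(384,254),9),("cuprim",(380,288),60),("platefar",(266,208),4),("platenear",(320,265),4),("whitebox",(300,328),15),("brass",(406,271),10),("cupfoot",(380,318),0),("largetop",(318,240),60),("scissors",(320,400),0),("brass2",(424,292),10),("ring",(451,303),10)]:
    print(n,ray(c,uv,z).round(0))
im=c["image"][180:350,230:480,::-1]
cv2.imwrite("pics/sidez.png",cv2.resize(im,(750,510),interpolation=cv2.INTER_CUBIC))
E
```

```text
gear [ 425. -321.    8.]
collar [ 556. -256.   11.]
bearing [ 622. -202.    9.]
cuprim [ 518. -393.   60.]
platefar [431. 127.   4.]
platenear [ 470. -194.    4.]
whitebox [ 357. -404.   15.]
brass [ 635. -285.   10.]
cupfoot [ 516. -407.    0.]
largetop [ 469. -180.   60.]
scissors [ 337. -566.    0.]
brass2 [ 632. -369.   10.]
ring [ 664. -420.   10.]
```

View pics/sidez.png

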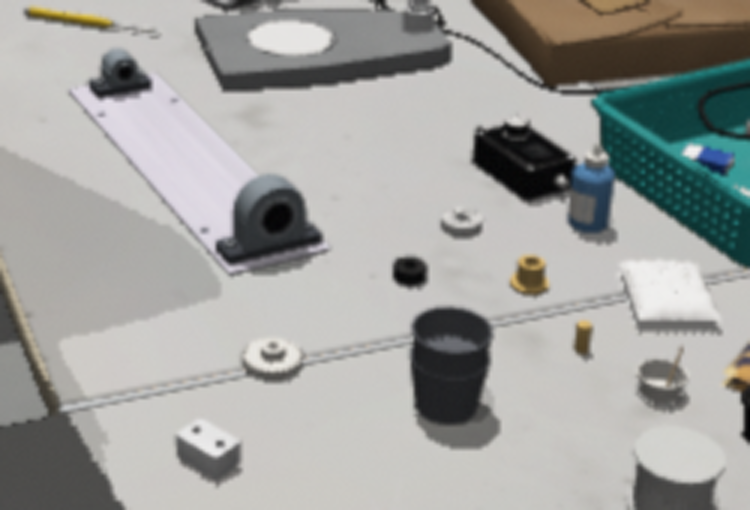

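Confirmed by the zoom (×3, offset 230,180): gear (273,355), cups (450,320–415), collar (410,270), bearing (462,220). The large block is at (270,215) at the plate's near (−y) end and the small block at (120,70) at the far end. Next, wrist camera geometry.

```bash
python3 - <<'E'
from h import *
c=arm.camera("wrist");s=arm.state()
R=cv2.Rodrigues(c["rvec"])[0];o=-R.T@c["tvec"].ravel()
T=s["ee_rot"]
print("cam in tool",T.T@(o-s["tool_pos"]),"axis",T.T@R[2],"imx",T.T@R[0])
for uv in [(320,240),(0,0),(640,0),(0,300),(640,300)]:print(uv,ray(c,uv,0).round())
E
```

```text
cam in tool [-1.43019871e+02 -7.63649076e-02 -8.19742805e+01] axis [9.48629992e-01 3.66839094e-04 3.16387427e-01] imx [ 4.98321166e-05  9.99999142e-01 -1.30887319e-03]
(320, 240) [ 120. -619.    0.]
(0, 0) [ 255. -305.    0.]
(640, 0) [ 392. -821.    0.]
(0, 300) [ -33. -309.    0.]
(640, 300) [ 143. -963.    0.]
```

Request:
carry_out(moves=[[[320,350,100],82,1],[[320,350,100],82,1],[[320,350,100],82,1],[[320,350,100],82,1],[[320,350,100],82,1],[[320,350,100],82,1],[[320,350,100],82,1],[[320,350,100],82,1],[[320,350,100],82,1],[[320,350,100],82,1],[[320,350,100],82,1],[[320,350,100],82,1]])

```text
t: 1.45
tool_pos: [480.8, -253.5, 331.2]
ee_rot: [[-0.0, 0.993, 0.121], [-0.0, 0.121, -0.993], [-1.0, -0.0, 0.0]]
ft_force: [-0.3, -1.0, -0.5]
width: 85.3
```

```bash
python3 - <<'E'
from h import *
for n in("scene","side","wrist"):
    c=arm.camera(n);cv2.imwrite(f"pics/{n}1.png",c["image"][:,:,::-1])
    np.save(f"pics/{n}1.npy",c,allow_pickle=True)
s=arm.state();print(s["t"],s["tool_pos"],s["qpos"])
E
```

```text
1.6 [ 479.90815398 -254.72980386  331.04504516] [-6.09536318e-01  2.84106879e-01  1.61609053e+00 -6.24208083e-05
  1.24189940e+00 -7.27829463e-01]
```

View pics/wrist1.png

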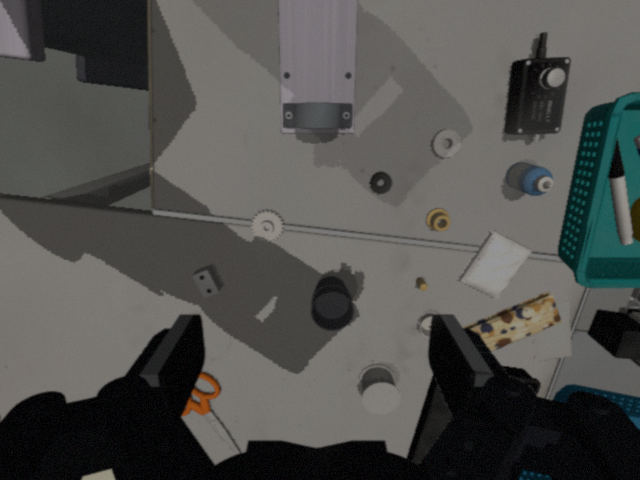

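View pics/scene1.png

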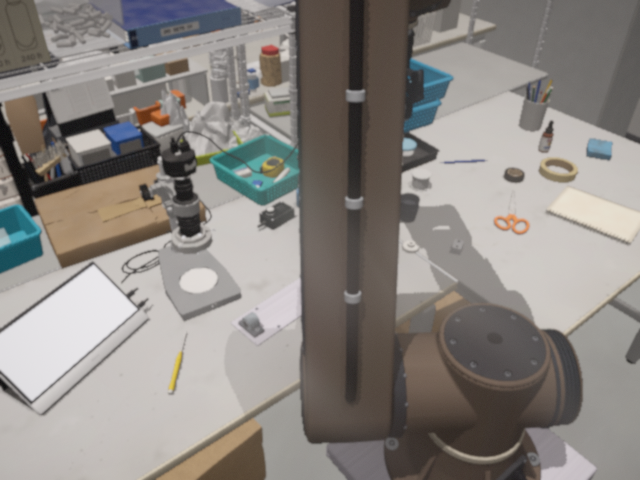

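View pics/side1.png

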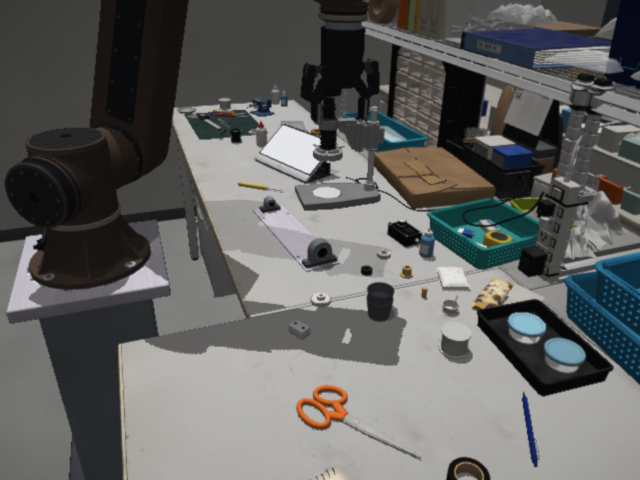

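The wrist view shows the gear (266,224), collar (381,183), bearing (446,144), nested cups (332,302), and the plate's large-block end around (317,120). The scene camera is blocked by the arm. I'll measure with contours.

```bash
python3 - <<'E'
from h import *
w=np.load("pics/wrist1.npy",allow_pickle=True).item(); s=np.load("pics/side1.npy",allow_pickle=True).item()
def blob(c,box,bright,th,name,z):
    x0,y0,x1,y1=box; im=c["image"][y0:y1,x0:x1]; g=cv2.cvtColor(np.ascontiguousarray(im),cv2.COLOR_RGB2GRAY).astype(int)
    bg=np.median(g); m=((g-bg>th) if bright else (bg-g>th)).astype(np.uint8)
    cs=cv2.findContours(m,cv2.RETR_EXTERNAL,cv2.CHAIN_APPROX_NONE)[0]
    k=max(cs,key=cv2.contourArea); e=cv2.fitEllipse(k); b=cv2.boundingRect(k)
    u=(e[0][0]+x0,e[0][1]+y0); P=ray(c,u,z)
    print(name,"bg",bg,"ell",np.round(u,1),np.round(e[1],1),"area",cv2.contourArea(k),"P",P.round(1))
    return P
for th in (12,20,30):
  blob(w,(245,204,288,245),True,th,"gear",4)
  blob(w,(428,126,464,162),True,th,"bearing",5)
  blob(w,(366,168,396,198),False,th,"collar",5)
for th in(12,20):
  blob(s,(305,286,336,310),True,th,"gearS",5)
  blob(s,(374,245,394,262),True,th,"bearingS",5)
for th in (25,40,60):
  blob(s,(357,260,377,280),False,th,"collarS",5)
for n,c,b in (("w",w,(240,60,480,340)),("s",s,(250,190,410,330))):
    im=c["image"][b[1]:b[3],b[0]:b[2],::-1]; f=2.1 if n=="w" else 4
    cv2.imwrite(f"pics/z_{n}1.png",cv2.resize(im,None,fx=f,fy=f,interpolation=cv2.INTER_CUBIC))
E
```

```text
gear bg 116.0 ell [266.7 225.6] [25.3 28.9] area 557.0 P [ 425.9 -318.3    4. ]
bearing bg 106.0 ell [453.5 150. ] [ 5.6 20.1] area 80.0 P [ 635.5 -199.8    5. ]
collar bg 91.0 ell [380.3 182.5] [21.8 22.7] area 385.5 P [ 557.1 -247.7    5. ]
gear bg 116.0 ell [267.2 225.1] [20.5 24.4] area 165.0 P [ 426.4 -317.5    4. ]
bearing bg 106.0 ell [453.3 150.6] [ 3.6 13.8] area 19.0 P [ 635.5 -200.5    5. ]
collar bg 91.0 ell [380.2 182.4] [21.3 22. ] area 365.5 P [ 557.  -247.7    5. ]Traceback (most recent call last):
  File "<stdin>", line 12, in <module>
  File "<stdin>", line 7, in blob
ValueError: max() iterable argument is empty
```

```bash
python3 - <<'E'
from h import *
w=np.load("pics/wrist1.npy",allow_pickle=True).item(); s=np.load("pics/side1.npy",allow_pickle=True).item()
for n,c,b in (("w",w,(240,60,480,340)),("s",s,(250,190,410,330))):
    im=c["image"][b[1]:b[3],b[0]:b[2],::-1]; f=2.1 if n=="w" else 4
    cv2.imwrite(f"pics/z_{n}1.png",cv2.resize(im,None,fx=f,fy=f,interpolation=cv2.INTER_CUBIC))
# gradient-free: Otsu in local ROI
def ots(c,box,name,z,inv=False):
    x0,y0,x1,y1=box; g=cv2.cvtColor(np.ascontiguousarray(c["image"][y0:y1,x0:x1]),cv2.COLOR_RGB2GRAY)
    t,m=cv2.threshold(g,0,255,cv2.THRESH_OTSU+(cv2.THRESH_BINARY_INV if inv else 0))
    k=max(cv2.findContours(m,cv2.RETR_EXTERNAL,cv2.CHAIN_APPROX_NONE)[0],key=cv2.contourArea)
    e=cv2.fitEllipse(k);u=(e[0][0]+x0,e[0][1]+y0)
    print(name,t,np.round(u,1),np.round(e[1],1),ray(c,u,z).round(1))
ots(w,(245,204,288,245),"gear",8)
ots(w,(428,126,464,162),"bearing",9)
ots(w,(366,168,396,198),"collar",5,True)
ots(s,(305,286,336,310),"gearS",5); ots(s,(374,245,394,262),"bearS",5); ots(s,(357,260,377,280),"collS",5,True)
E
```

```text
gear 105.0 [266.7 223.8] [42.1 45.9] [ 426.1 -314.7    8. ]
bearing 103.0 [449.5 146. ] [28.1 34.2] [ 628.5 -195.7    9. ]
collar 69.0 [380.3 182.4] [21.3 21.9] [ 557.  -247.7    5. ]
gearS 138.0 [319.6 296.3] [25.2 34.6] [ 428.4 -308.2    5. ]
bearS 124.0 [383.5 253. ] [18.8 22.8] [ 626.5 -191.6    5. ]
collS 92.0 [366.2 270.4] [ 9.6 11.8] [ 557.7 -248.1    5. ]
```

View pics/z_w1.png

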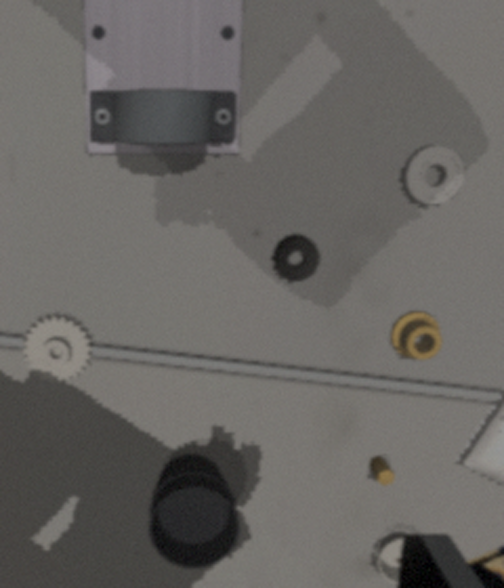

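View pics/z_s1.png

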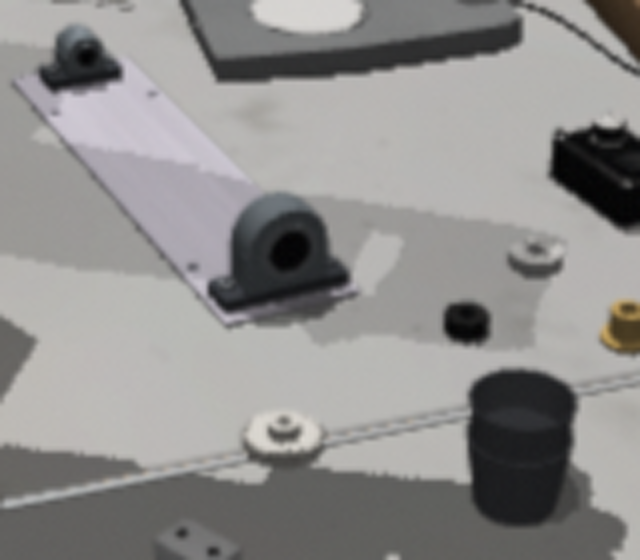

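The zoom shows centres in full-image pixels: gear (267,226.7), bearing (446.2,143.8), collar (381,183) and cup rim (332.4,309). The plate end edge is at v≈132.4, centred on u≈318. The plate runs almost parallel to the image columns.

```bash
python3 - <<'E'
from h import *
w=np.load("pics/wrist1.npy",allow_pickle=True).item(); s=np.load("pics/side1.npy",allow_pickle=True).item()
for n,c,uv,z in [("gear",w,(267.1,226.7),6),("gearS",s,(321,299),6),("bear",w,(446.2,143.8),7),("bearS",s,(384,253.3),7),("coll",w,(381,182.9),8),("collS",s,(366.6,270.3),6),("cup",w,(332.4,309),60),("cupS",s,(380.3,289.5),60),("endL",w,(282,132.4),4),("endR",w,(354.3,132.4),4)]:
    print(n,ray(c,uv,z).round(1))
E
```

```text
gear [ 426.7 -319.     6. ]
gearS [ 427.4 -319.3    6. ]
bear [ 624.8 -193.8    7. ]
bearS [ 625.3 -196.3    7. ]
coll [ 557.5 -247.7    8. ]
collS [ 557.8 -249.6    6. ]
cup [ 516.6 -394.    60. ]
cupS [ 516.3 -398.1   60. ]
endL [ 434.4 -204.1    4. ]
endR [ 517.5 -194.     4. ]
```

Both views agree within 2 mm for the gear, bearing and collar, and within 4 mm for the cup. The plate end measures 83.8 mm against the known 84, with its axis at about 7°. Now moving above the gear.

Request:
carry_out(moves=[[[-54,-65,-100],0,1],[[-54,-65,-211],0,1],[[-54,-65,-211],0,1],[[-54,-65,-211],0,1],[[-54,-65,-211],0,1],[[-54,-65,-211],0,1],[[-54,-65,-211],0,1],[[-54,-65,-211],0,1]])

```text
t: 2.4
tool_pos: [427.2, -319.6, 122.1]
ee_rot: [[0.002, 0.993, 0.119], [-0.002, 0.119, -0.993], [-1.0, 0.002, 0.002]]
ft_force: [-0.1, -0.1, 0.6]
width: 85.1
```

```bash
cat > look.py <<'E'
import sys
from h import *
n=sys.argv[1]
for cam in sys.argv[2:]:
    c=arm.camera(cam);cv2.imwrite(f"pics/{cam}_{n}.png",c["image"][:,:,::-1]);np.save(f"pics/{cam}_{n}.npy",c,allow_pickle=True)
s=arm.state();print(round(s["t"],2),s["tool_pos"].round(2),s["width"].round(1),s["ft_force"].round(1))
E
python3 look.py 2 wrist
```

```text
Traceback (most recent call last):
  File "look.py", line 6, in <module>
    s=arm.state();print(round(s["t"],2),s["tool_pos"].round(2),s["width"].round(1),s["ft_force"].round(1))
                                                               ^^^^^^^^^^^^^^^^
AttributeError: 'float' object has no attribute 'round'
```

View pics/wrist_2.png

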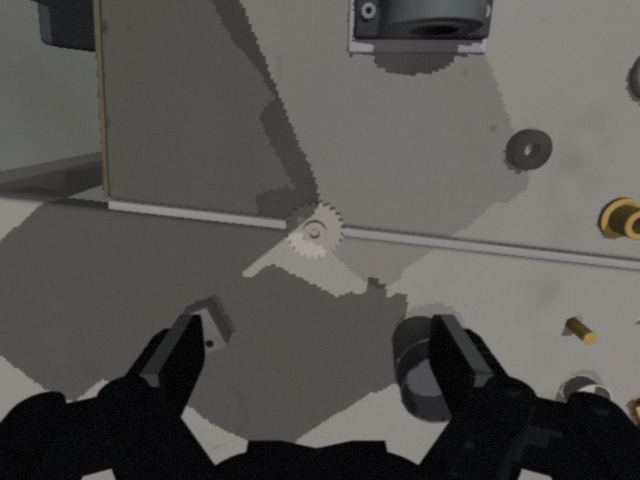

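Gear disc is at (315,229) and the jaws straddle it with nothing in their way.

```bash
sed -i 's/s\["width"\].round(1)/round(float(s["width"]),1)/' look.py; python3 - <<'E'
from h import *
c=np.load("pics/wrist_2.npy",allow_pickle=True).item()
print(ray(c,(315,229.5),7),ray(c,(529,149.5),8))
im=c["image"][180:280,260:370,::-1]; cv2.imwrite("pics/gz.png",cv2.resize(im,None,fx=5,fy=5,interpolation=cv2.INTER_CUBIC))
s=arm.state();print(s["tool_pos"])
E
```

```text
[ 427.06299831 -317.21498794    7.        ] [ 556.83947476 -247.10926181    8.        ]
[ 427.29105102 -319.44936562  122.16403495]
```

View pics/gz.png

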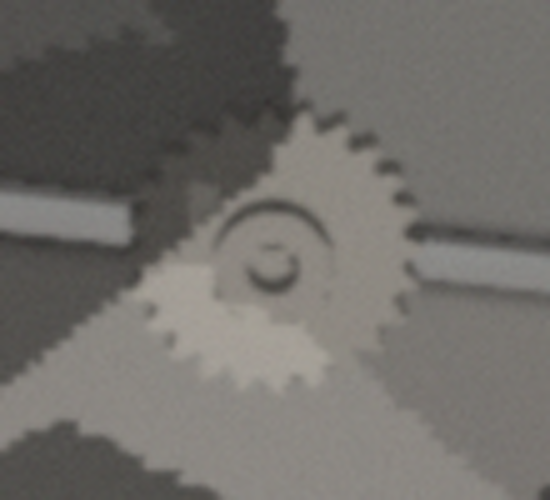

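Request:
carry_out(moves=[[[0,1,-45],0,1],[[0,1,-85],0,1],[[0,1,-105],0,1],[[0,1,-112],0,1],[[0,1,-112],0,1],[[0,1,-112],0,1]])

```text
t: 3.05
tool_pos: [427.3, -318.5, 9.8]
ee_rot: [[0.002, 0.993, 0.12], [-0.002, 0.12, -0.993], [-1.0, 0.002, 0.002]]
ft_force: [0.7, -0.4, -0.1]
width: 85.6
```

Request:
carry_out(moves=[[[0,0,-8],0,1],[[0,0,-8],0,0.6],[[0,0,-8],0,0.4],[[0,0,-8],0,0.2],[[0,0,-8],0,0.2],[[0,0,-8],0,0.2],[[0,0,-8],0,0.2]])

```text
t: 3.75
tool_pos: [426.7, -318.1, 1.1]
ee_rot: [[0.001, 0.993, 0.12], [-0.0, 0.12, -0.993], [-1.0, 0.001, 0.001]]
ft_force: [-0.7, 1.1, 8.7]
width: 37.7
```

```bash
python3 look.py 3 wrist side; python3 -c "
from bench import arm; s=arm.state(); print(s['ft_torque'])"
```

```text
3.85 [ 426.67 -318.13    1.08] 38.0 [-2.   1.6  9.9]
[0.2239962  0.29743462 0.0093153 ]
```

View pics/wrist_3.png

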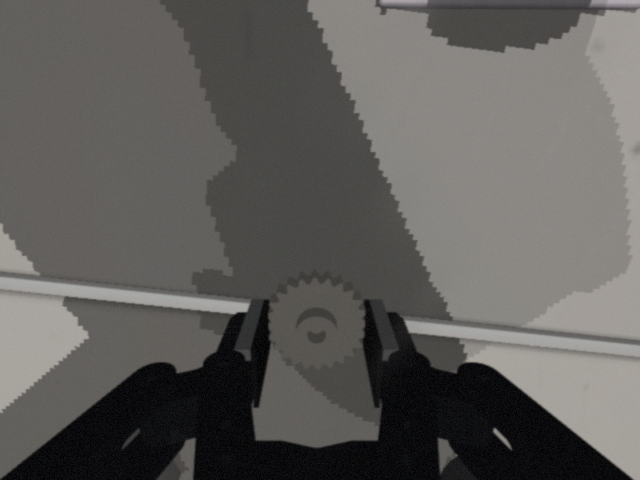

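Gear is gripped between teeth (38 mm opening), centred at (317,320) between the pads. Lifting it and going above the plate for a full plate view.

Request:
carry_out(moves=[[[0,0,40],0,0.2],[[0,0,90],0,0.2],[[10,30,130],0,0.2],[[28,288,300],0,0.2],[[28,288,300],0,0.2],[[28,288,300],0,0.2],[[28,288,300],0,0.2],[[28,288,300],0,0.2],[[28,288,300],0,0.2],[[28,288,300],0,0.2],[[28,288,300],0,0.2],[[28,288,300],0,0.2]])

```text
t: 5.05
tool_pos: [454.3, -30.6, 299.5]
ee_rot: [[-0.001, 0.993, 0.12], [-0.0, 0.12, -0.993], [-1.0, -0.001, -0.0]]
ft_force: [0.5, -0.2, -0.7]
width: 37.9
```

```bash
python3 look.py 4 wrist side
```

```text
5.15 [454.27 -31.09 299.24] 37.3 [-0.5 -0.6  0.5]
```

View pics/wrist_4.png

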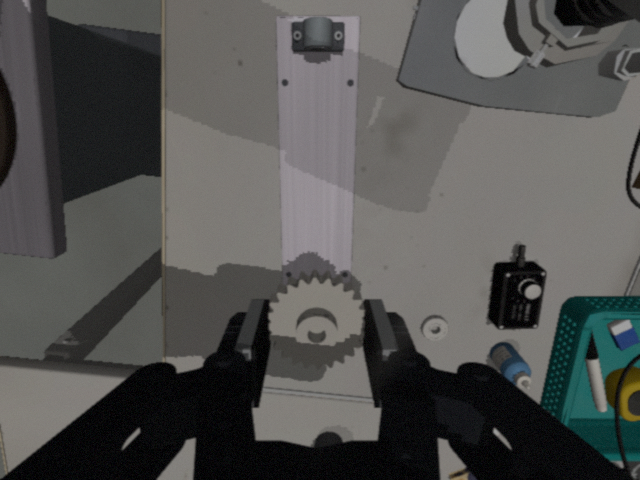

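The plate is fully in view. Its far end is at v≈16, the side edges at u≈278→283 and 360→352, and there are four holes near (285,83), (350,83), (289,274) and (346,274). The gear is held at (317,318).

```bash
python3 - <<'E'
from h import *
c=np.load("pics/wrist_4.npy",allow_pickle=True).item()
im=c["image"].astype(int)
lab=cv2.cvtColor(c["image"],cv2.COLOR_RGB2LAB).astype(int)
# plate is purplish: r+b-2g
p=cv2.GaussianBlur((im[:,:,0]+im[:,:,2]-2*im[:,:,1]).astype(np.float32),(5,5),0)
L=[];R=[]
for v in range(70,265,3):
    row=p[v]; th=(row[300:340].mean()+ (row[255:268].mean()+row[370:385].mean())/2)/2
    m=row>th
    l=next((u for u in range(316,255,-1) if not m[u]),None); r=next((u for u in range(316,385) if not m[u]),None)
    def sub(a,b): return a+(th-row[a])/(row[b]-row[a])*(b-a)
    if l: L.append(ray(c,(sub(l,l+1),v),4)[:2])
    if r: R.append(ray(c,(sub(r-1,r),v),4)[:2])
L=np.array(L);R=np.array(R)
for A in(L,R):
    k=np.polyfit(A[:,1],A[:,0],1);res=A[:,0]-np.polyval(k,A[:,1]);g=abs(res)<3
    k=np.polyfit(A[g,1],A[g,0],1);print(k,"x at y=-30",np.polyval(k,-30),"x at 44",np.polyval(k,44),g.sum(),len(g),(A[g,0]-np.polyval(k,A[g,1])).std())
for v in [(285,83),(350,83),(289,274),(346,274)]: print("hole",ray(c,v,4).round(1))
q=cv2.GaussianBlur(im.sum(2).astype(np.float32),(3,3),0)
print("far col",p[6:30,285].round(0),p[6:30,352].round(0))
print("far L/R",ray(c,(278,16.5),4).round(1),ray(c,(360,16.5),4).round(1))
print("gear", )
E
```

```text
[-1.18829557e-01  4.09450306e+02] x at y=-30 413.01519304597775 x at 44 404.2218058430272 63 65 0.25903134168448144
[-1.17238467e-01  4.93526938e+02] x at y=-30 497.04409226119435 x at 44 488.36844566865096 64 65 0.35328516841498875
hole [409.4  71.5   4. ]
hole [476.4  79.7   4. ]
hole [ 435.  -142.5    4. ]
hole [ 503.6 -134.     4. ]
far col [-2. -3. -2. -2. -2. -2. -2. -1.  1.  4.  7.  9.  9. 10. 11. 11. 11. 11.
 11. 11. 11. 11. 11. 11.] [ 0.  0.  0.  0. -0. -0.  1.  1.  1.  3.  6.  9. 11. 11. 11. 11. 11. 11.
 11. 12. 12. 12. 12. 12.]
far L/R [396.6 131.7   4. ] [477.2 141.5   4. ]
gear
```

```bash
python3 - <<'E'
from h import *
c=np.load("pics/wrist_4.npy",allow_pickle=True).item()
im=c["image"][0:290,250:390,::-1]; cv2.imwrite("pics/pz.png",cv2.resize(im,None,fx=2,fy=2,interpolation=cv2.INTER_CUBIC))
im=c["image"][250:390,230:410,::-1]; cv2.imwrite("pics/gz4.png",cv2.resize(im,None,fx=4,fy=4,interpolation=cv2.INTER_CUBIC))
E
```

```text
(no output)
```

View pics/pz.png

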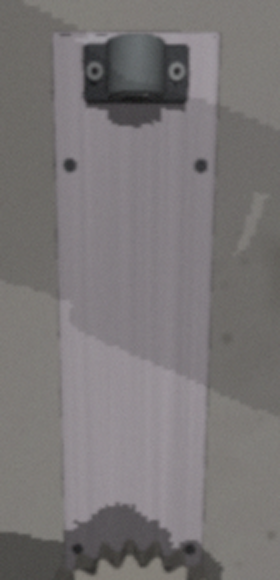

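View pics/gz4.png

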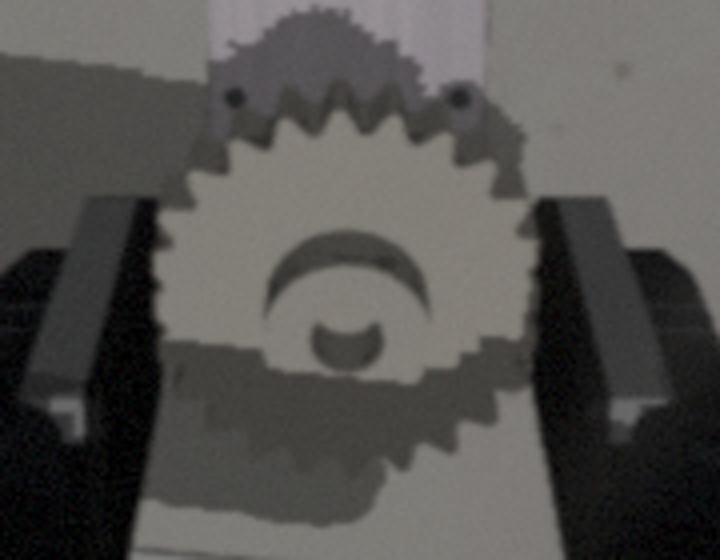

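```bash
python3 - <<'E'
from h import *
c=np.load("pics/wrist_4.npy",allow_pickle=True).item()
t=np.array([454.27,-31.09])
for nm,uv,z in[("outline",(317.5,322),306.2),("hub top",(230+348/4,250+322/4),313.2),("bore",(230+347/4,250+337/4),313.2),("toplow",(317,250+107/4),306.2),("bot",(317,250+472/4),306.2),("L",(230+158/4,320),306.2),("R",(230+540/4,320),306.2)]: print(nm,(ray(c,uv,z)[:2]-t).round(1))
E
```

```text
outline [1.2 2.3]
hub top [0.9 2.7]
bore [1.  1.1]
toplow [-1.4 21.5]
bot [  3.6 -19. ]
L [-17.7   0.9]
R [19.6  5.5]
```

Request:
carry_out(moves=[[[0,-0.5,-100],0,0.2],[[0,-0.5,-200],0,0.2],[[0,-0.5,-260],0,0.2],[[0,-0.5,-260],0,0.2],[[0,-0.5,-260],0,0.2],[[0,-0.5,-260],0,0.2],[[0,-0.5,-280],0,0.2],[[0,-0.5,-288],0,0.2],[[0,-0.5,-288],0,0.2],[[0,-0.5,-288],0,0.2]])

```text
t: 6.15
tool_pos: [455.0, -30.8, 13.4]
ee_rot: [[0.001, 0.993, 0.12], [-0.0, 0.12, -0.993], [-1.0, 0.001, 0.0]]
ft_force: [-0.5, 0.3, -1.1]
width: 37.6
```

```bash
python3 look.py 5 wrist side
```

```text
6.25 [455.1  -30.72  13.52] 37.4 [ 0.1 -0.2  0.4]
```

View pics/wrist_5.png

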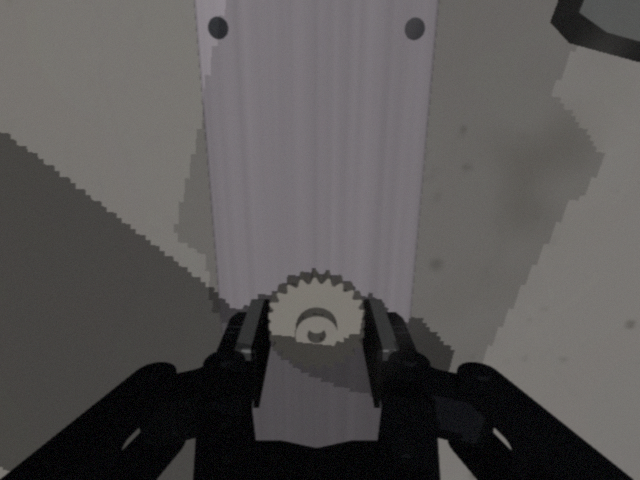

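```bash
python3 - <<'E'
from h import *
c=np.load("pics/wrist_5.npy",allow_pickle=True).item()
a=ray(c,(218,27.5),4);b=ray(c,(414.5,28),4);m=(a+b)/2
ax=np.array([-.1175,.993])
print(a,b,m,"centre",m[:2]-107.7*ax)
zt=13.52-1.08
print("gear top c",ray(c,(317,(270+369)/2),zt+8),"bore",ray(c,(317,335.5),zt+15))
for v in (100,200): print(((ray(c,(205 if v==100 else 213,v),4)+ray(c,(428 if v==100 else 420,v),4))/2))
im=c["image"][250:390,230:410,::-1]; cv2.imwrite("pics/gz5.png",cv2.resize(im,None,fx=4,fy=4,interpolation=cv2.INTER_CUBIC))
E
```

```text
[409.03862014  72.39018129   4.        ] [476.74804186  80.48042081   4.        ] [442.893331    76.43530105   4.        ] centre [455.548081   -30.51079895]
gear top c [455.86711171 -27.77414359  20.44      ] bore [456.1915399  -30.54735724  27.44      ]
[445.8355179   52.98828843   4.        ]
[450.35583418  15.93255975   4.        ]
```

View pics/gz5.png

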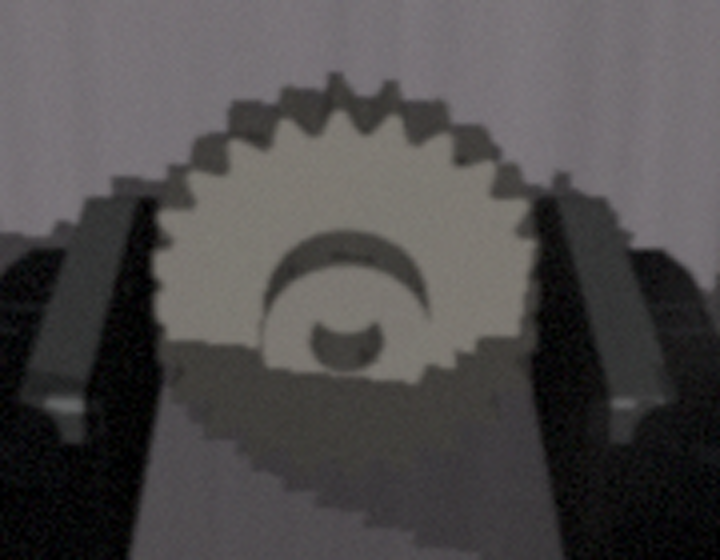

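```bash
python3 - <<'E'
from h import *
c=np.load("pics/side_5.npy",allow_pickle=True).item()
im=c["image"][185:275,245:385,::-1]; cv2.imwrite("pics/sz5.png",cv2.resize(im,None,fx=5,fy=5,interpolation=cv2.INTER_CUBIC))
E
```

```text
(no output)
```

View pics/sz5.png

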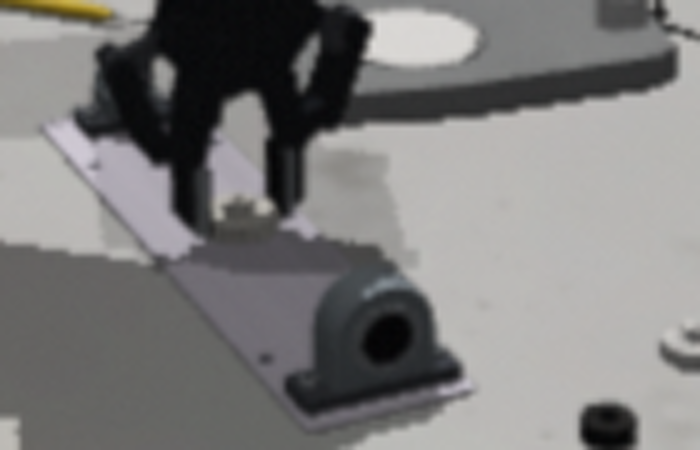

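Request:
carry_out(moves=[[[-0.6,-0.8,-4],0,0.2],[[-0.6,-0.8,-7.5],0,0.2],[[-0.6,-0.8,-8],0,0.2],[[-0.6,-0.8,-8],0,0.2]])

```text
t: 6.65
tool_pos: [454.2, -31.4, 5.0]
ee_rot: [[0.001, 0.993, 0.12], [-0.0, 0.12, -0.993], [-1.0, 0.001, 0.0]]
ft_force: [-1.7, -0.2, 16.2]
width: 37.4
```

Request:
carry_out(moves=[[[0,0,0.5],0,0.5],[[0,0,0.5],0,0.7],[[0,0,0.5],0,0.8],[[0,0,20],0,0.9],[[0,0,60],0,1],[[0,0,110],0,1],[[30,-40,130],0,1],[[30,-40,130],0,1]])

```text
t: 7.45
tool_pos: [487.6, -74.0, 137.4]
ee_rot: [[0.008, 0.993, 0.119], [-0.003, 0.119, -0.993], [-1.0, 0.007, 0.003]]
ft_force: [0.5, -0.8, -0.7]
width: 85.4
```

```bash
python3 look.py 6 wrist side
```

```text
7.55 [484.24 -71.98 134.42] 85.3 [ 0.2  1.  -0.7]
```

View pics/wrist_6.png

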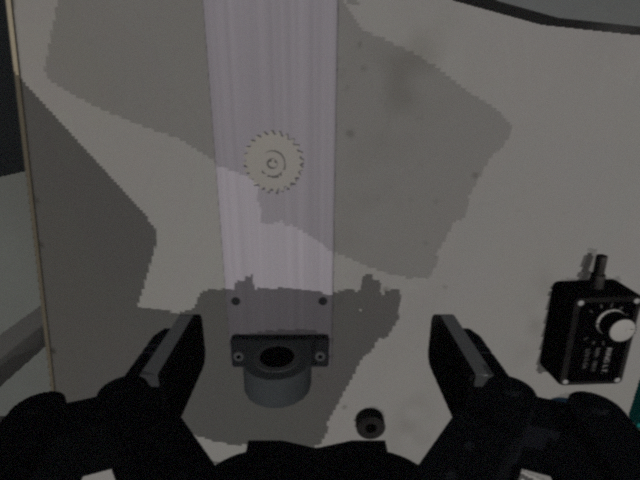

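```bash
python3 - <<'E'
from h import *
c=np.load("pics/wrist_6.npy",allow_pickle=True).item()
h1,h2=ray(c,(236,300.5),4),ray(c,(322.5,300.5),4);m=(h1+h2)/2
print(h1,h2,"centre from near holes",m[:2]+107.7*np.array([-.1175,.993]))
print("gear",ray(c,(273.5,161),8)," edges mid",(ray(c,(214,161),4)+ray(c,(335.5,161),4))/2)
im=c["image"][120:210,200:350,::-1]; cv2.imwrite("pics/gz6.png",cv2.resize(im,None,fx=5,fy=5,interpolation=cv2.INTER_CUBIC))
E
```

```text
[ 434.4637519  -142.28443234    4.        ] [ 501.64040605 -134.37153408    4.        ] centre from near holes [455.39732898 -31.38188321]
gear [454.63059296 -30.73828433   8.        ]  edges mid [455.19429332 -31.18571883   4.        ]
```

View pics/gz6.png

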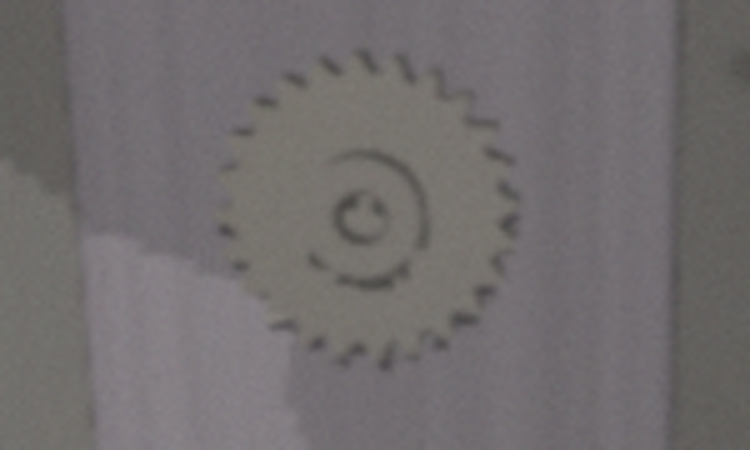

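Gear sits at (454.6,−30.7) against the plate centre (455.3,−31), which is under 1 mm off. Next the bearing.

Request:
carry_out(moves=[[[141,-123,0],0,0.7],[[141,-123,0],0,0.7],[[141,-123,0],0,0.7],[[141,-123,-34],0,0.7],[[141,-123,-34],0,0.7],[[141,-123,-34],0,0.7],[[141,-123,-34],0,0.7]])

```text
t: 8.25
tool_pos: [624.1, -193.1, 100.2]
ee_rot: [[-0.001, 0.993, 0.121], [0.001, 0.121, -0.993], [-1.0, -0.001, -0.001]]
ft_force: [0.7, 0.1, 0.9]
width: 60.0
```

```bash
python3 look.py 7 wrist
```

```text
8.3 [ 624.42 -193.23  100.96] 60.1 [ 0.   0.1 -0.4]
```

View pics/wrist_7.png

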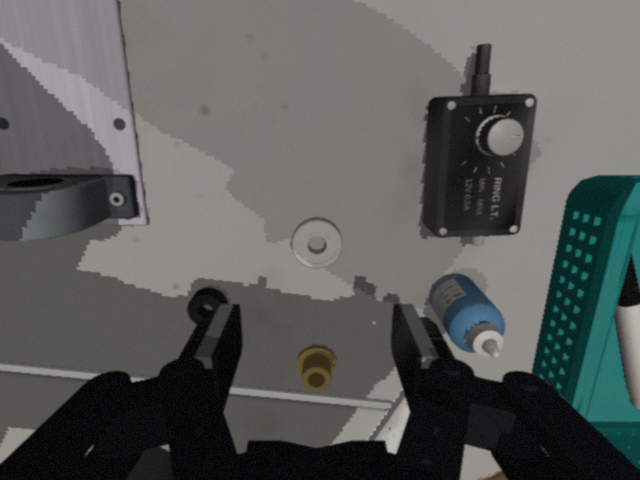

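```bash
cat > ell.py <<'E'
from h import *
def ots(c,box,z,inv=False,name=""):
    x0,y0,x1,y1=box; g=cv2.cvtColor(np.ascontiguousarray(c["image"][y0:y1,x0:x1]),cv2.COLOR_RGB2GRAY)
    t,m=cv2.threshold(g,0,255,cv2.THRESH_OTSU+(cv2.THRESH_BINARY_INV if inv else 0))
    k=max(cv2.findContours(m,cv2.RETR_EXTERNAL,cv2.CHAIN_APPROX_NONE)[0],key=cv2.contourArea)
    e=cv2.fitEllipse(k);u=(e[0][0]+x0,e[0][1]+y0)
    print(name,t,np.round(u,1),np.round(e[1],1),ray(c,u,z).round(1))
E
python3 - <<'E'
from ell import *
c=np.load("pics/wrist_7.npy",allow_pickle=True).item()
ots(c,(286,212,348,274),7,name="bear")
print("bear L R T B",ray(c,(291,243),7)[:2],ray(c,(343,243),7)[:2],ray(c,(317,217.5),8)[:2],ray(c,(317,269.5),8)[:2])
print("bottle",ray(c,(450,295),0),"collar",ray(c,(208,305),8))
im=c["image"][203:283,277:357,::-1]; cv2.imwrite("pics/bz7.png",cv2.resize(im,None,fx=6,fy=6,interpolation=cv2.INTER_CUBIC))
E
```

```text
bear 126.0 [312.7 249.2] [48.  61.2] [ 623.  -197.1    7. ]
bear L R T B [ 608.85429621 -194.64553829] [ 641.67974766 -190.59228872] [ 623.18194486 -175.69938035] [ 627.44969132 -210.2864559 ]
bottle [ 720.52496704 -221.1673301     0.        ] collar [ 558.23235142 -244.7101303     8.        ]
```

View pics/bz7.png

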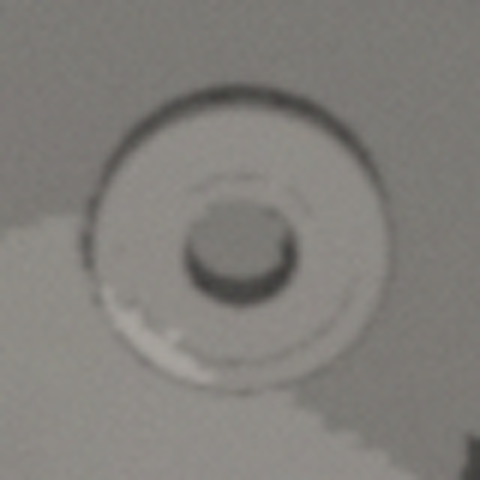

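```bash
python3 - <<'E'
from h import *
c=np.load("pics/wrist_7.npy",allow_pickle=True).item()
print(ray(c,(317.3,244.3),9),ray(c,(317.3,277-0),9),arm.state()["tool_pos"])
print(ray(c,(277+97/6,244.3),9)-ray(c,(277+387/6,244.3),9))
E
```

```text
[ 625.48033591 -192.77793897    9.        ] [ 628.23668769 -215.07209794    9.        ] [ 624.42106147 -193.2279419   100.96473152]
[-30.28587134  -3.73990411   0.        ]
```

Request:
carry_out(moves=[[[1,-0.5,-40],0,0.7],[[1,-0.5,-75],0,0.7],[[1,-0.5,-92],0,0.7],[[1,-0.5,-92],0,0.7],[[1,-0.5,-96],0,0.7],[[1,-0.5,-98.5],0,0.7],[[1,-0.5,-98.5],0,0.5],[[1,-0.5,-98.5],0,0.25],[[1,-0.5,-98.5],0,0.2],[[1,-0.5,-98.5],0,0.2],[[1,-0.5,-98.5],0,0.2]])

```text
t: 9.4
tool_pos: [626.4, -195.0, 3.1]
ee_rot: [[0.001, 0.993, 0.12], [-0.001, 0.12, -0.993], [-1.0, 0.001, 0.001]]
ft_force: [-1.4, 0.9, 7.2]
width: 28.1
```

```bash
python3 look.py 8 wrist
```

```text
9.45 [ 626.37 -195.01    3.14] 28.7 [-2.1  0.8  6.7]
```

View pics/wrist_8.png

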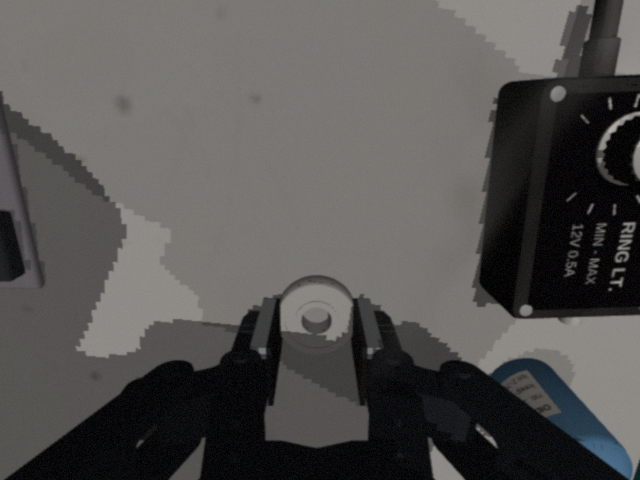

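```bash
python3 - <<'E'
from h import *
c=np.load("pics/wrist_8.npy",allow_pickle=True).item()
im=c["image"][260:380,246:386,::-1]; cv2.imwrite("pics/bz8.png",cv2.resize(im,None,fx=5,fy=5,interpolation=cv2.INTER_CUBIC))
E
```

```text
(no output)
```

View pics/bz8.png

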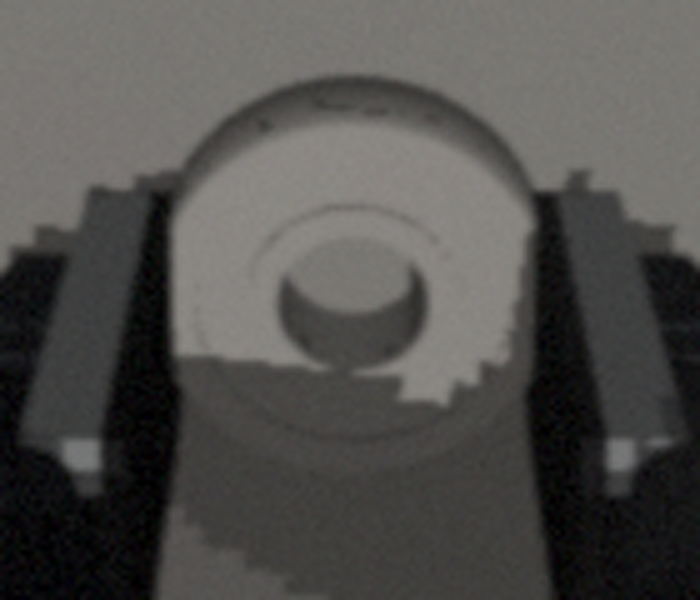

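Request:
carry_out(moves=[[[0,0,20],0,0.2],[[0,0,60],0,0.2],[[0,0,100],0,0.2],[[-30,20,110],0,0.2],[[-162,90,110],0,0.2],[[-162,90,110],0,0.2],[[-162,90,110],0,0.2],[[-162,90,110],0,0.2],[[-162,90,110],0,0.2]])

```text
t: 10.35
tool_pos: [464.0, -104.7, 112.7]
ee_rot: [[0.002, 0.993, 0.12], [-0.001, 0.12, -0.993], [-1.0, 0.002, 0.001]]
ft_force: [0.2, -0.4, 0.1]
width: 28.2
```

```bash
python3 look.py 9 wrist
```

```text
10.4 [ 464.87 -105.19  112.55] 28.1 [-1.1 -0.4 -0.3]
```

View pics/wrist_9.png

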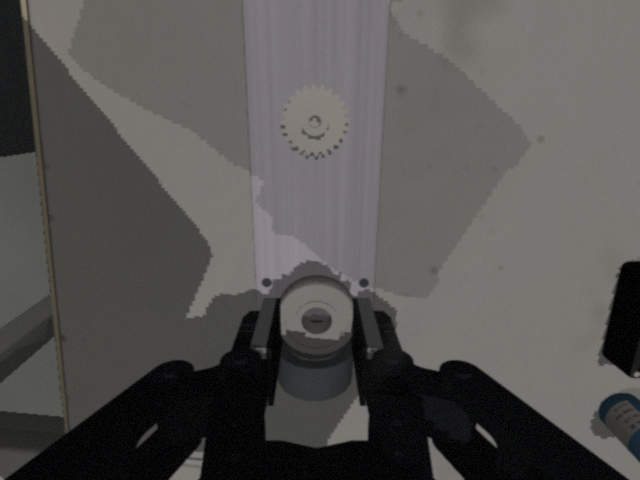

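```bash
python3 - <<'E'
from h import *
c=np.load("pics/wrist_8.npy",allow_pickle=True).item(); t8=np.array([626.37,-195.01,3.14])
o=ray(c,(316.4,319.4),9)-t8; print("off8",o, "T/B",ray(c,(316.4,260+122/5),9)-t8,ray(c,(316.4,260+472/5),9)-t8)
c=np.load("pics/wrist_9.npy",allow_pickle=True).item(); t=np.array([464.87,-105.19,112.55])
print("off9",ray(c,(316.4,319.4),112.55+o[2])-t)
g=ray(c,(314.5,122),8);print("gear",g)
h=(ray(c,(266.5,282.5),4)+ray(c,(363.5,282.5),4))/2;ax=np.array([-.1175,.993]);print("holes mid",h,"-> bearing target from holes",h[:2]+32.7*ax,"from gear",g[:2]-75*ax)
E
```

```text
off8 [0.68647707 2.46323761 5.86      ] T/B [-1.1518928  17.50267486  5.86      ] [  2.64591617 -13.5666495    5.86      ]
off9 [-0.20694633  2.8661271   5.86      ]
gear [454.93176659 -31.58400878   8.        ]
holes mid [ 468.24962241 -138.78654066    4.        ] -> bearing target from holes [ 464.40737241 -106.31544066] from gear [ 463.74426659 -106.05900878]
```

Request:
carry_out(moves=[[[-1,-2.8,-45],0,0.2],[[-1,-2.8,-85],0,0.2],[[-1,-2.8,-98],0,0.2],[[-1,-2.8,-98],0,0.2],[[-1,-2.8,-98],0,0.2]])

```text
t: 10.9
tool_pos: [463.9, -108.1, 13.9]
ee_rot: [[0.001, 0.993, 0.12], [-0.0, 0.12, -0.993], [-1.0, 0.0, 0.0]]
ft_force: [0.7, -0.0, 0.8]
width: 28.4
```

```bash
python3 look.py 10 wrist side
```

```text
11.0 [ 463.87 -108.02   14.71] 28.5 [-0.1 -0.7 -0.3]
```

View pics/wrist_10.png

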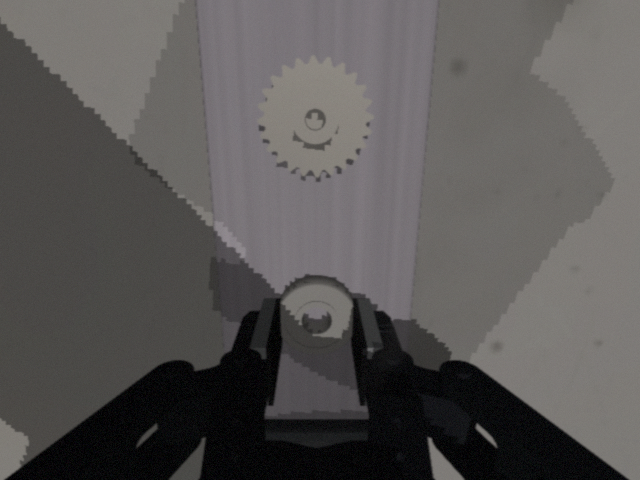

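```bash
python3 - <<'E'
from h import *
ax=np.array([-.1175,.993])
c=np.load("pics/wrist_6.npy",allow_pickle=True).item();print("gear6",ray(c,(273.5,161),12))
c=np.load("pics/wrist_9.npy",allow_pickle=True).item();print("gear9",ray(c,(314.5,122),12))
c=np.load("pics/wrist_10.npy",allow_pickle=True).item()
g=ray(c,(315.5,118),12);b=ray(c,(316.5,319.4),14.71+5.86)
print("gear10",g,"bear",b,"along",(b[:2]-g[:2])@ax,"lat",(b[:2]-g[:2])@np.array([.993,.1175]))
e=(ray(c,(209,150),4)+ray(c,(425.5,150),4))/2; print("edge mid",e)
E
```

```text
gear6 [454.97010832 -30.1821393   12.        ]
gear9 [454.93150134 -31.45883365  12.        ]
gear10 [455.00263086 -30.39807273  12.        ] bear [ 464.48972792 -105.20580707   20.57      ] along -75.39881410524146 lat 0.6307785942608516
edge mid [457.06637112 -42.07499457   4.        ]
```

Request:
carry_out(moves=[[[-0.4,0.3,-4],0,0.2],[[-0.4,0.3,-7],0,0.2],[[-0.4,0.3,-7.6],0,0.2],[[-0.4,0.3,-7.6],0,0.2]])

```text
t: 11.4
tool_pos: [462.9, -107.5, 7.0]
ee_rot: [[0.002, 0.993, 0.12], [-0.001, 0.12, -0.993], [-1.0, 0.001, 0.001]]
ft_force: [-1.4, 1.1, 11.8]
width: 28.3
```

Seated (11.8 N). Releasing, then heading to the collar at (557.5,−248).

Request:
carry_out(moves=[[[0,0,0.5],0,0.4],[[0,0,0.5],0,0.6],[[0,0,3],0,0.7],[[0,0,40],0,0.7],[[0,0,90],0,0.7],[[20,-30,110],0,0.7],[[94,-139,110],0,0.7],[[94,-139,110],0,0.7],[[94,-139,110],0,0.7],[[94,-139,93],0,0.7],[[94,-139,93],0,0.7],[[94,-139,93],0,0.7]])

```text
t: 12.6
tool_pos: [556.1, -245.9, 99.1]
ee_rot: [[-0.001, 0.993, 0.12], [0.001, 0.12, -0.993], [-1.0, -0.001, -0.001]]
ft_force: [-0.5, -0.3, -0.3]
width: 59.9
```

```bash
python3 look.py 11 wrist side
```

```text
12.7 [ 556.54 -245.88   99.89] 59.7 [-0.2  0.4 -0. ]
```

View pics/wrist_11.png

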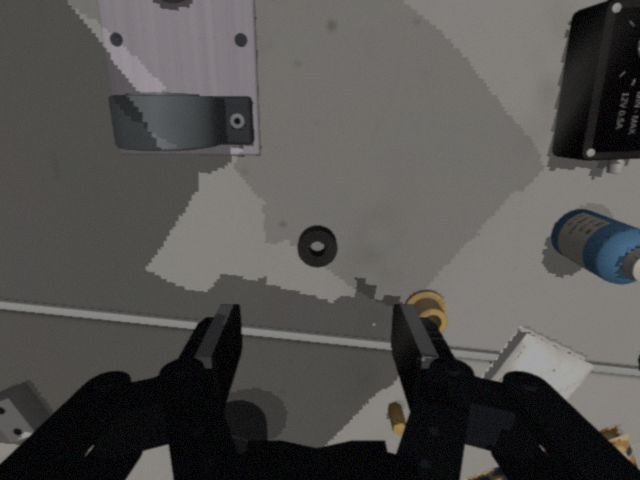

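```bash
python3 - <<'E'
from ell import *
c=np.load("pics/wrist_11.npy",allow_pickle=True).item()
ots(c,(292,220,342,270),9,True,"coll")
print(arm.state()["tool_pos"])
E
```

```text
coll 70.0 [317.1 245.8] [38.8 41.4] [ 557.4 -246.1    9. ]
[ 556.53605982 -245.87592774   99.88603332]
```

Request:
carry_out(moves=[[[0.5,0.5,-40],0,0.7],[[0.5,0.5,-75],0,0.6],[[0.5,0.5,-90],0,0.6],[[0.5,0.5,-90],0,0.6],[[0.5,0.5,-95],0,0.5],[[0.5,0.5,-95],0,0.3],[[0.5,0.5,-95],0,0.15],[[0.5,0.5,-95],0,0.1],[[0.5,0.5,-95],0,0.1],[[0.5,0.5,-95],0,0.1]])

```text
t: 13.7
tool_pos: [557.6, -246.1, 5.7]
ee_rot: [[0.002, 0.993, 0.12], [-0.001, 0.12, -0.993], [-1.0, 0.002, 0.001]]
ft_force: [-0.8, 1.6, 6.4]
width: 21.0
```

```bash
python3 look.py 12 wrist; python3 - <<'E'
from h import *
c=np.load("pics/wrist_12.npy",allow_pickle=True).item()
im=c["image"][260:380,246:386,::-1]; cv2.imwrite("pics/cz12.png",np.clip(cv2.resize(im,None,fx=5,fy=5,interpolation=cv2.INTER_CUBIC).astype(int)*2,0,255).astype(np.uint8))
E
```

```text
13.75 [ 557.62 -246.11    5.74] 21.0 [-0.6  0.8  7.2]
```

View pics/cz12.png

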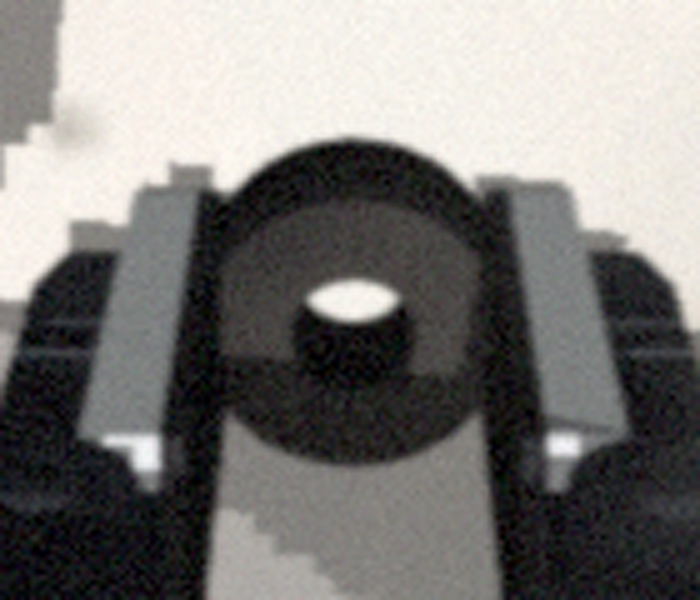

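Collar is gripped, with its top face centred at about (316,326.8).

Request:
carry_out(moves=[[[0,0,20],0,0.1],[[0,0,60],0,0.1],[[0,0,100],0,0.1],[[-15,20,110],0,0.1],[[-93,137,110],0,0.1],[[-93,137,110],0,0.1],[[-93,137,110],0,0.1],[[-93,137,110],0,0.1],[[-93,137,110],0,0.1]])

```text
t: 14.65
tool_pos: [464.5, -108.6, 115.2]
ee_rot: [[0.002, 0.993, 0.121], [-0.001, 0.121, -0.993], [-1.0, 0.002, 0.001]]
ft_force: [0.2, 0.9, -0.1]
width: 21.3
```

```bash
python3 look.py 13 wrist side;python3 - <<'E'
from h import *
c=np.load("pics/wrist_12.npy",allow_pickle=True).item(); t=np.array([557.62,-246.11,5.74])
o=ray(c,(316,326.8),11)-t; print("off",o,ray(c,(316,260+203/5),11)-t,ray(c,(316,260+465/5),11)-t)
print("bore top front",ray(c,(316.3,260+330/5),11)-t)
E
```

```text
14.75 [ 465.06 -109.58  114.77] 20.7 [-0.2  0.1 -0.8]
off [ 0.97571221 -1.21367043  5.26      ] [-0.43310069 10.33959233  5.26      ] [  2.45401472 -13.33679723   5.26      ]
bore top front [ 1.05056593 -0.83821057  5.26      ]
```

View pics/wrist_13.png

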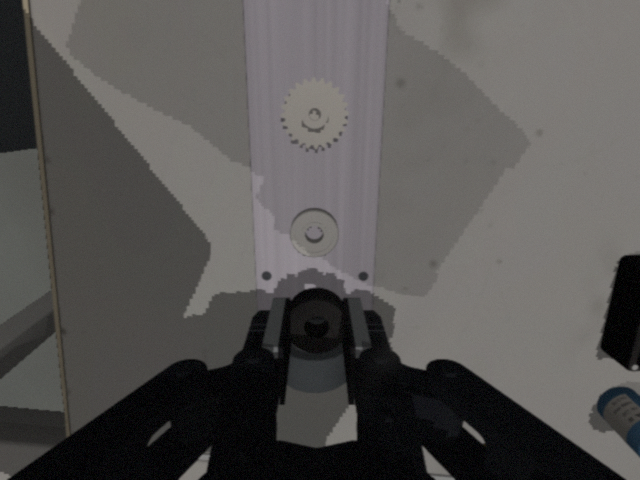

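```bash
python3 - <<'E'
from h import *
ax=np.array([-.1175,.993]);pe=np.array([.993,.1175])
c=np.load("pics/wrist_13.npy",allow_pickle=True).item()
im=c["image"][60:300,220:400,::-1]; cv2.imwrite("pics/z13.png",cv2.resize(im,None,fx=3.2,fy=2.5*1,interpolation=cv2.INTER_CUBIC))
im=c["image"][195:285,260:370,::-1]; cv2.imwrite("pics/b13.png",cv2.resize(im,None,fx=6,fy=6,interpolation=cv2.INTER_CUBIC))
b=ray(c,(314.5,234),13);g=ray(c,(314.7,115),12)
print(b,g,(b-g)[:2]@ax,(b-g)[:2]@pe)
print("collar",ray(c,(316,326.8),114.77+5.26), arm.state()["tool_pos"])
E
```

```text
[ 463.97254882 -105.27824856   13.        ] [455.09041016 -31.47787283  12.        ] -74.32742439351183 0.1484195395542104
collar [ 465.51710273 -110.09335825  120.03      ] [ 465.06307277 -109.57974926  114.76595801]
```

View pics/b13.png

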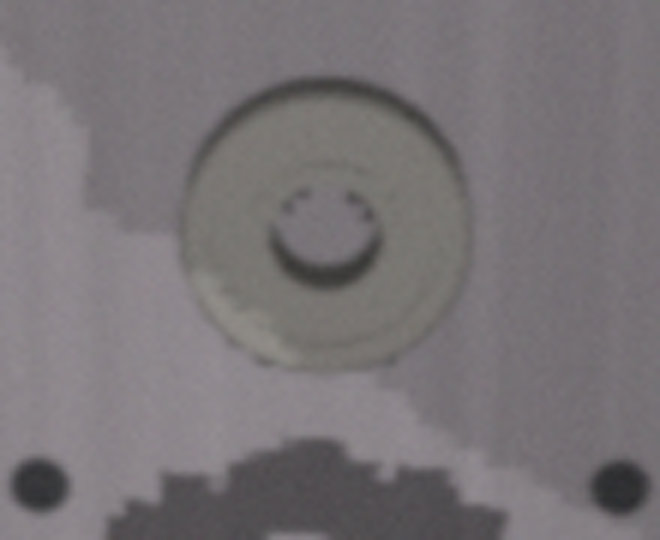

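Request:
carry_out(moves=[[[-1.5,5,-40],0,0.1],[[-1.5,5,-75],0,0.1],[[-1.5,5,-88],0,0.1],[[-1.5,5,-88],0,0.1],[[-1.5,5,-88],0,0.1]])

```text
t: 15.25
tool_pos: [463.1, -104.5, 26.3]
ee_rot: [[0.0, 0.993, 0.119], [-0.0, 0.119, -0.993], [-1.0, 0.0, 0.0]]
ft_force: [-0.2, 0.3, -0.3]
width: 21.0
```

```bash
python3 look.py 14 wrist side; python3 - <<'E'
from h import *
c=np.load("pics/wrist_14.npy",allow_pickle=True).item()
im=c["image"][230:390,226:406,::-1]; cv2.imwrite("pics/z14.png",np.clip(cv2.resize(im,None,fx=4,fy=3.7,interpolation=cv2.INTER_CUBIC).astype(int)*1.8,0,255).astype(np.uint8))
c=np.load("pics/side_14.npy",allow_pickle=True).item()
im=c["image"][185:275,245:385,::-1]; cv2.imwrite("pics/sz14.png",cv2.resize(im,None,fx=5,fy=5,interpolation=cv2.INTER_CUBIC))
E
```

```text
15.35 [ 463.23 -104.38   27.06] 21.2 [-0.8 -0.3 -1. ]
```

View pics/z14.png

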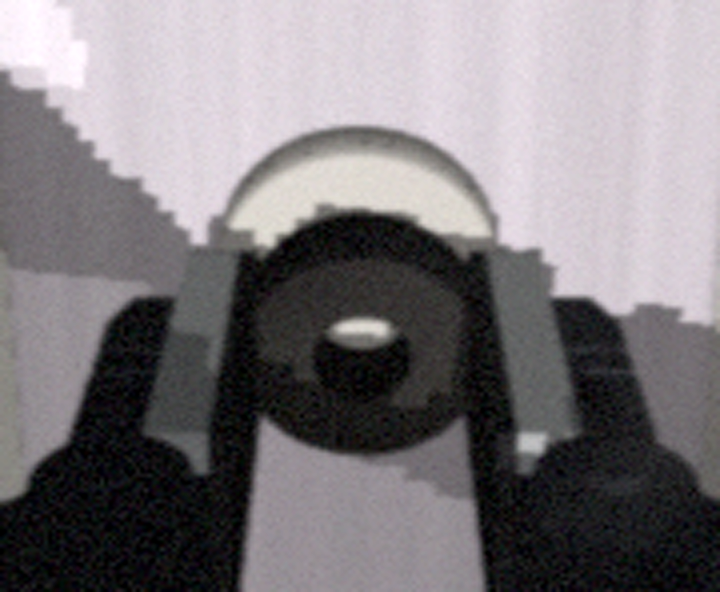

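View pics/sz14.png

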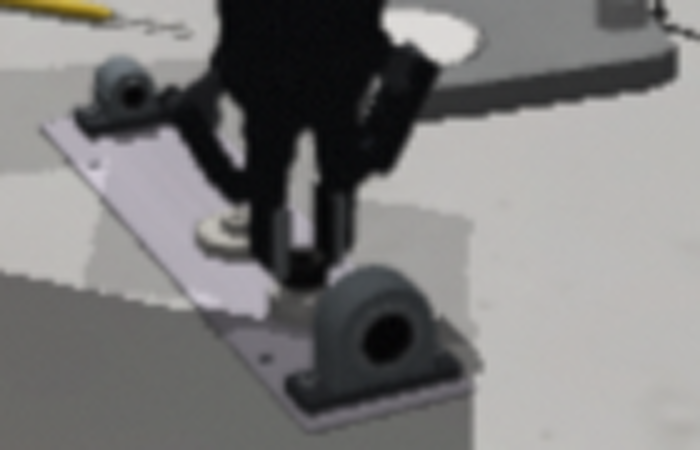

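```bash
python3 - <<'E'
from h import *
ax=np.array([-.1175,.993])
c=np.load("pics/wrist_14.npy",allow_pickle=True).item()
e=ray(c,(316.2,271.4),13);print("bearing c",e[:2]-16*ax)
zt=32.3
T=ray(c,(316.2,299.5),zt);B=ray(c,(316.2,352.4),zt);print("collar",T,B,(T+B)/2, np.linalg.norm(T-B))
print("collar bottom near edge", ray(c,(316.2,230+212/3.7),zt-11)[:2]-12.5*ax)
E
```

```text
bearing c [ 464.06426142 -105.69612891]
collar [462.63388742 -93.37078736  32.3       ] [ 465.5109774  -117.09837972   32.3       ] [ 464.07243241 -105.23458354   32.3       ] 23.901386695336733
collar bottom near edge [ 464.09423708 -105.79690429]
```

Collar and bearing are concentric to within about 0.5 mm. Lowering.

Request:
carry_out(moves=[[[0,-0.2,-4],0,0.1],[[0,-0.2,-7.5],0,0.1],[[0,-0.2,-8.3],0,0.1],[[0,-0.2,-8.3],0,0.1]])

```text
t: 15.75
tool_pos: [462.9, -104.2, 18.6]
ee_rot: [[0.001, 0.993, 0.12], [-0.001, 0.12, -0.993], [-1.0, 0.001, 0.001]]
ft_force: [-1.0, -0.1, 12.5]
width: 20.8
```

Request:
carry_out(moves=[[[0,0,0.5],0,0.25],[[0,0,0.5],0,0.4],[[0,0,0.5],0,0.6],[[0,0,20],0,0.8],[[0,0,60],0,1],[[0,0,110],0,1],[[10,-40,140],0,1],[[10,-40,140],0,1],[[10,-40,140],0,1]])

```text
t: 16.65
tool_pos: [472.5, -144.4, 158.1]
ee_rot: [[0.001, 0.993, 0.118], [-0.0, 0.118, -0.993], [-1.0, 0.001, 0.0]]
ft_force: [-0.1, 0.7, -0.4]
width: 85.4
```

```bash
python3 look.py 15 wrist side; python3 - <<'E'
from h import *
c=np.load("pics/side_15.npy",allow_pickle=True).item()
im=c["image"][185:335,245:445,::-1]; cv2.imwrite("pics/sz15.png",cv2.resize(im,None,fx=4,fy=4,interpolation=cv2.INTER_CUBIC))
E
```

```text
16.75 [ 471.76 -143.37  156.84] 85.3 [-0.3  0.2  0.4]
```

View pics/wrist_15.png

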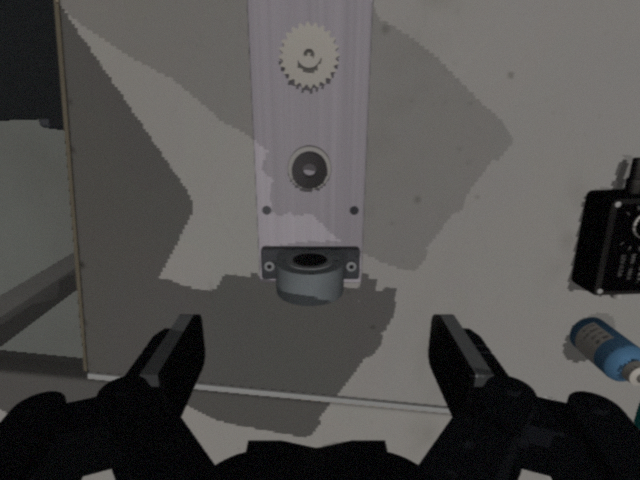

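View pics/sz15.png

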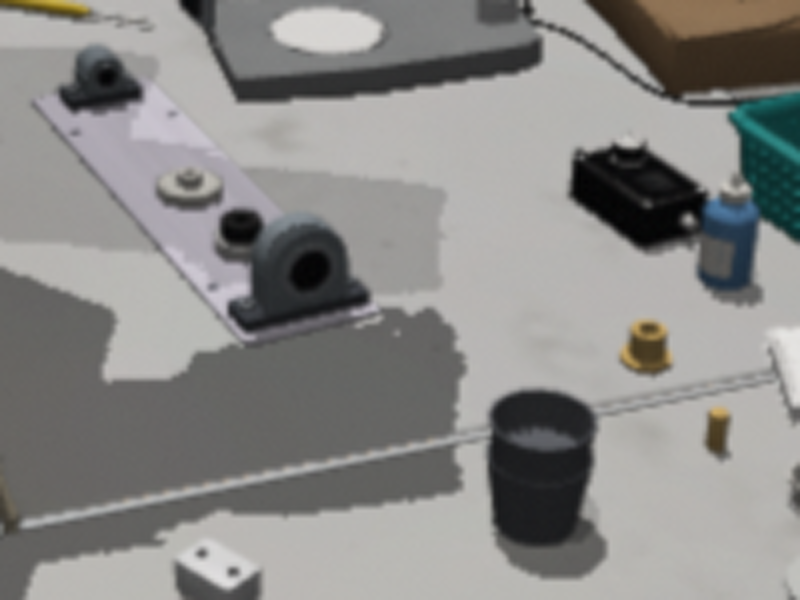

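Collar lies centred on the bearing. Next the cups.

Request:
carry_out(moves=[[[45,-253,0],0,1],[[45,-253,0],0,1],[[45,-253,0],0,1],[[45,-253,0],0,1],[[45,-253,0],0,1],[[45,-253,0],0,1],[[45,-253,0],0,1],[[45,-253,0],0,1],[[45,-253,0],0,1]])

```text
t: 17.65
tool_pos: [517.6, -395.2, 157.6]
ee_rot: [[-0.001, 0.993, 0.121], [0.001, 0.121, -0.993], [-1.0, -0.001, -0.001]]
ft_force: [0.1, -0.5, 0.5]
width: 85.4
```

```bash
python3 look.py 16 wrist side; python3 - <<'E'
from h import *
c=np.load("pics/wrist_16.npy",allow_pickle=True).item()
im=c["image"][160:340,220:420,::-1]; cv2.imwrite("pics/z16.png",np.clip(cv2.resize(im,None,fx=4,fy=3.3,interpolation=cv2.INTER_CUBIC).astype(float)*1.8,0,255).astype(np.uint8))
E
```

```text
17.75 [ 517.78 -395.68  158.11] 85.5 [0.2 0.3 1.4]
```

View pics/wrist_16.png

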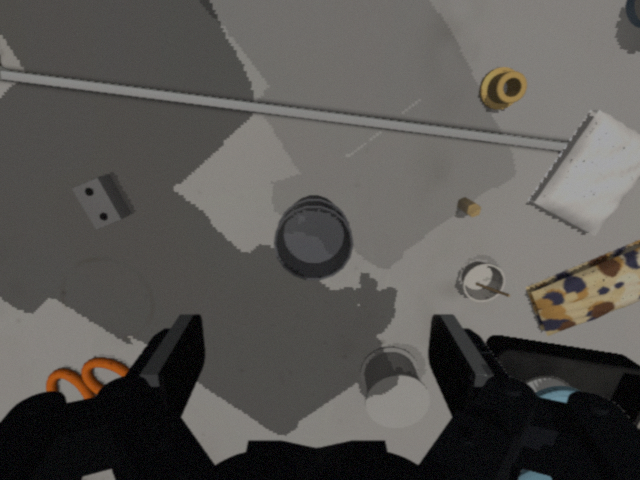

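View pics/z16.png

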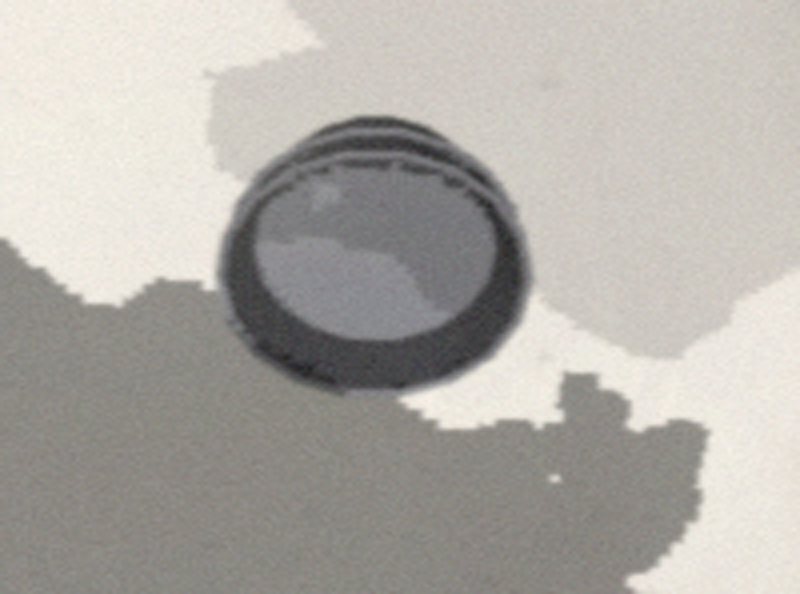

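```bash
python3 - <<'E'
from h import *
c=np.load("pics/wrist_16.npy",allow_pickle=True).item()
t=arm.state()["tool_pos"];print(t)
P=ray(c,(313.6,241.8),60);print(P,P-t, np.linalg.norm(ray(c,(220+218/4,241.8),60)-ray(c,(220+531/4,241.8),60)))
pj=np.array([.993,.12]);print("jaw off",(P-t)[:2]@pj, "y off",(P-t)[:2]@np.array([-.12,.993]))
# foot: sides of lower cup unseen
s=np.load("pics/side_15.npy",allow_pickle=True).item();print("side rim",ray(s,(380.7,289.4),60))
E
```

```text
[ 517.77671812 -395.67528124  158.10565029]
[ 516.69521051 -395.60965538   60.        ] [-1.08150762e+00  6.56258558e-02 -9.81056503e+01] 50.64998548314432
jaw off -1.0660619590806493 y off 0.19494738858744687
side rim [ 517.15943991 -397.99310336   60.        ]
```

Request:
carry_out(moves=[[[-1.8,-0.8,-40],0,1],[[-1.8,-0.8,-75],0,1],[[-1.8,-0.8,-84],0,0.9],[[-1.8,-0.8,-84],0,0.85],[[-1.8,-0.8,-84],0,0.8],[[-1.8,-0.8,-84],0,0.8],[[-1.8,-0.8,-84],0,0.8]])

```text
t: 18.45
tool_pos: [516.2, -398.2, 75.4]
ee_rot: [[0.002, 0.993, 0.12], [-0.002, 0.12, -0.993], [-1.0, 0.002, 0.002]]
ft_force: [-0.8, 0.4, 0.5]
width: 68.2
```

```bash
python3 look.py 17 wrist side; python3 - <<'E'
from h import *
c=np.load("pics/wrist_17.npy",allow_pickle=True).item()
im=c["image"][220:400,190:440,::-1]; cv2.imwrite("pics/z17.png",np.clip(cv2.resize(im,None,fx=3.2,fy=3.2,interpolation=cv2.INTER_CUBIC).astype(float)*1.8,0,255).astype(np.uint8))
E
```

```text
18.55 [ 516.   -398.04   74.86] 68.4 [-0.4  1.3  0.2]
```

View pics/z17.png

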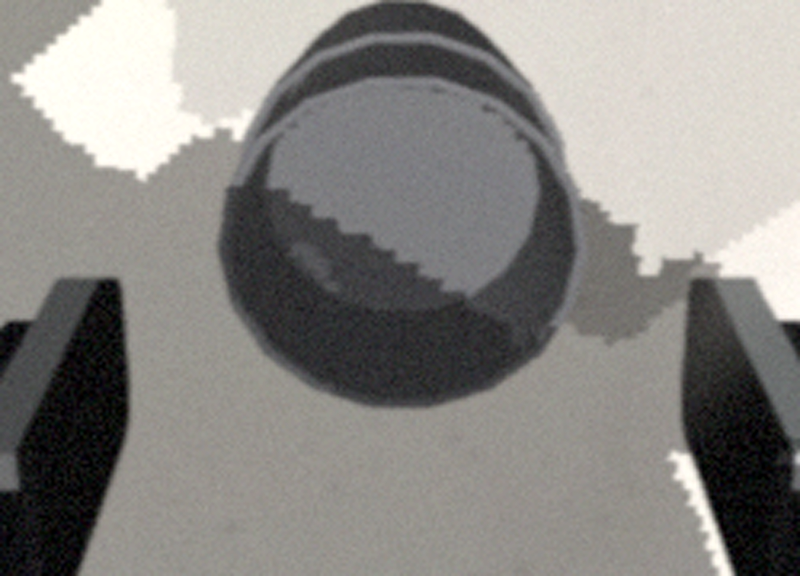

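```bash
python3 - <<'E'
from h import *
c=np.load("pics/wrist_17.npy",allow_pickle=True).item()
t=arm.state()["tool_pos"];P=ray(c,(315,295.6),60);print(t,P,P-t)
E
```

```text
[ 516.00111873 -398.03916336   74.85806528] [ 516.31377624 -396.02453236   60.        ] [  0.3126575    2.01463101 -14.85806528]
```

Request:
carry_out(moves=[[[-0.7,1.5,-20],0,0.8],[[-0.7,1.5,-30],0,0.8],[[-0.7,1.5,-33],0,0.75],[[-0.7,1.5,-33],0,0.7],[[-0.7,1.5,-33],0,0.66],[[-0.7,1.5,-33],0,0.66],[[-0.7,1.5,-33],0,0.66]])

```text
t: 19.25
tool_pos: [515.2, -396.5, 41.4]
ee_rot: [[0.001, 0.993, 0.12], [-0.0, 0.12, -0.993], [-1.0, 0.001, 0.001]]
ft_force: [-1.4, 0.1, -0.4]
width: 56.1
```

```bash
python3 look.py 18 wrist side; python3 - <<'E'
from h import *
c=np.load("pics/wrist_18.npy",allow_pickle=True).item()
im=c["image"][220:400,190:440,::-1]; cv2.imwrite("pics/z18.png",np.clip(cv2.resize(im,None,fx=3.2,fy=3.2,interpolation=cv2.INTER_CUBIC).astype(float)*1.8,0,255).astype(np.uint8))
c=np.load("pics/side_18.npy",allow_pickle=True).item()
im=c["image"][230:340,320:440,::-1]; cv2.imwrite("pics/sz18.png",cv2.resize(im,None,fx=5,fy=5,interpolation=cv2.INTER_CUBIC))
E
```

```text
19.35 [ 515.15 -396.4    41.22] 56.3 [ 0.2 -0.6 -0.2]
```

View pics/z18.png

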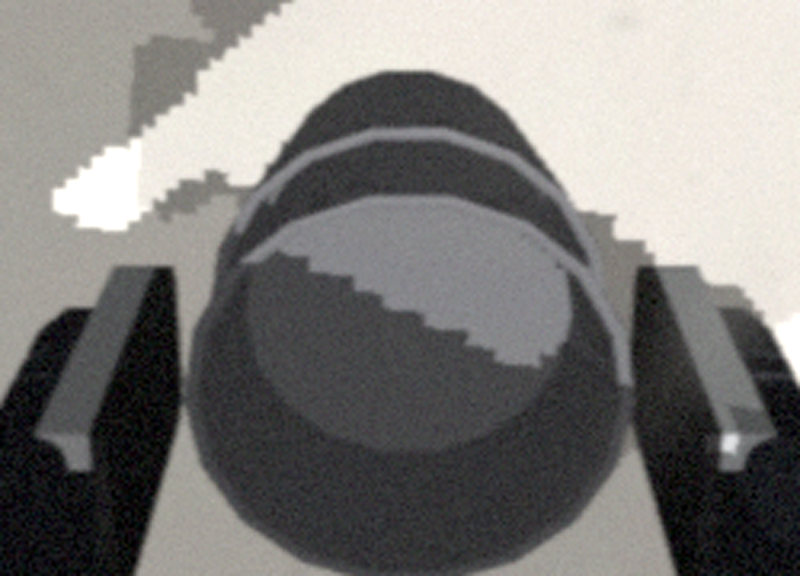

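View pics/sz18.png

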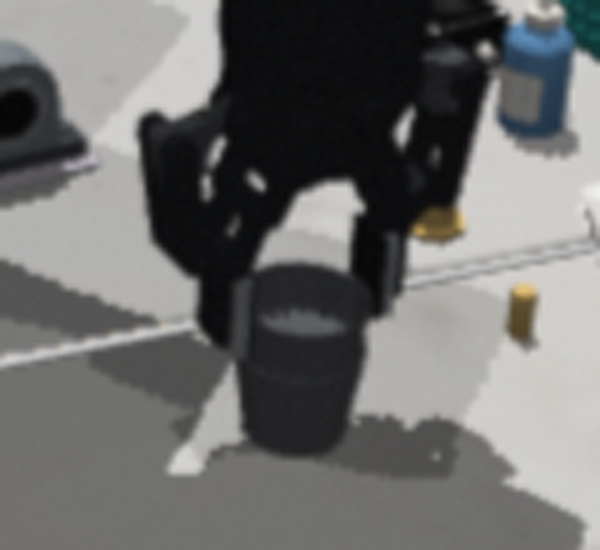

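Jaws are centred on the cup (409 against 411 in the zoom, under 0.5 mm) and the tips are just above the lower rim. Closing.

Request:
carry_out(moves=[[[0,0,0],0,0.6],[[0,0,0],0,0.56],[[0,0,0],0,0.5],[[0,0,0],0,0.4],[[0,0,0],0,0.4],[[0,0,0],0,0.4]])

```text
t: 19.95
tool_pos: [515.2, -396.5, 42.0]
ee_rot: [[0.001, 0.993, 0.12], [-0.001, 0.12, -0.993], [-1.0, 0.001, 0.001]]
ft_force: [-2.5, 2.3, 10.8]
width: 48.9
```

```bash
python3 look.py 19 wrist side; python3 - <<'E'
from h import *
c=np.load("pics/wrist_19.npy",allow_pickle=True).item()
im=c["image"][220:400,190:440,::-1]; cv2.imwrite("pics/z19.png",np.clip(cv2.resize(im,None,fx=3.2,fy=3.2,interpolation=cv2.INTER_CUBIC).astype(float)*1.8,0,255).astype(np.uint8))
E
```

```text
20.05 [ 515.2  -396.47   42.  ] 48.7 [-2.7  2.6 10. ]
```

View pics/z19.png

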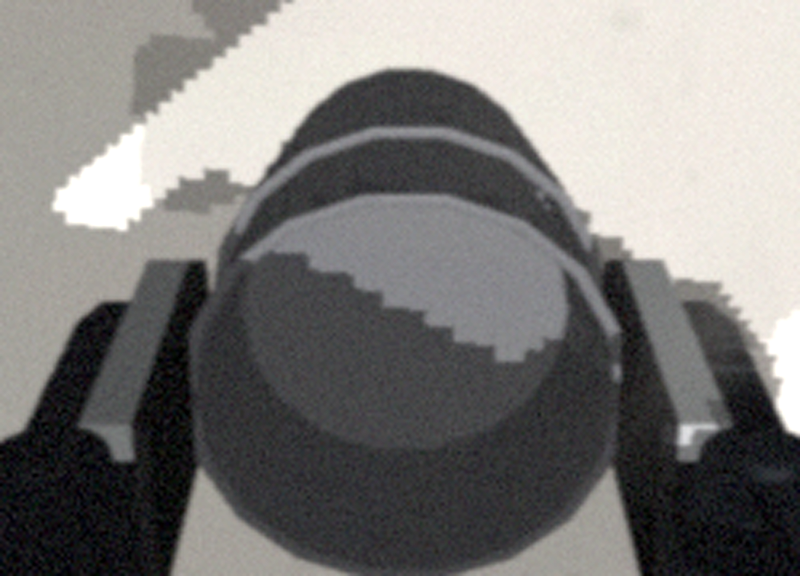

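Firm grip: 48.7 mm reading, with the same roughly 3 mm bias seen on the other parts. Lifting straight up, slowly.

Request:
carry_out(moves=[[[0,0,2],0,0.4],[[0,0,4],0,0.4],[[0,0,7],0,0.4],[[0,0,10],0,0.4],[[0,0,14],0,0.4],[[0,0,14],0,0.4]])

```text
t: 20.65
tool_pos: [515.3, -396.5, 55.6]
ee_rot: [[0.001, 0.993, 0.12], [-0.001, 0.12, -0.993], [-1.0, 0.001, 0.001]]
ft_force: [0.2, 0.6, -1.0]
width: 48.5
```

```bash
python3 look.py 20 side; python3 - <<'E'
from h import *
c=np.load("pics/side_20.npy",allow_pickle=True).item()
im=c["image"][230:340,320:440,::-1]; cv2.imwrite("pics/sz20.png",cv2.resize(im,None,fx=5,fy=5,interpolation=cv2.INTER_CUBIC))
E
```

```text
20.7 [ 515.17 -396.44   55.26] 49.2 [-0.3 -0.4 -0.8]
```

View pics/sz20.png

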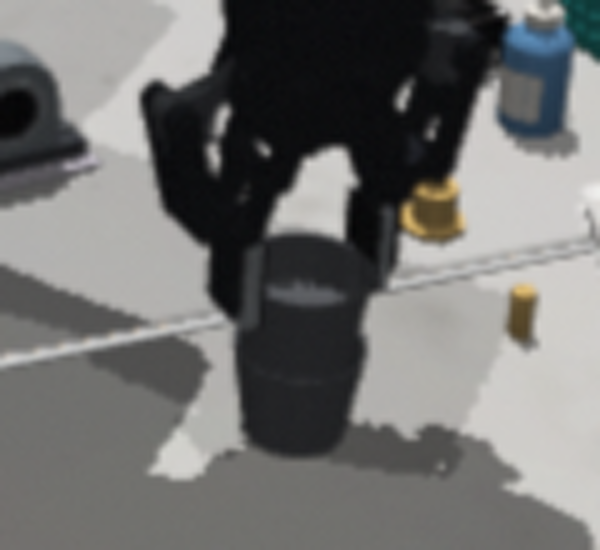

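Lower cup is still in place (foot at the same pixels, ~(298,455) in the zoom) and the upper one is sliding out cleanly. Continuing straight up.

Request:
carry_out(moves=[[[0,0,6],0,0.4],[[0,0,12],0,0.4],[[0,0,20],0,0.4],[[0,0,30],0,0.4],[[0,0,45],0,0.4],[[0,0,70],0,0.4],[[0,0,100],0,0.4],[[0,0,100],0,0.4]])

```text
t: 21.5
tool_pos: [516.3, -397.4, 160.1]
ee_rot: [[0.005, 0.993, 0.12], [-0.005, 0.12, -0.993], [-1.0, 0.005, 0.006]]
ft_force: [0.1, -0.2, -0.7]
width: 48.7
```

```bash
python3 look.py 21 side wrist; python3 - <<'E'
from h import *
c=np.load("pics/side_21.npy",allow_pickle=True).item()
im=c["image"][170:340,320:440,::-1]; cv2.imwrite("pics/sz21.png",cv2.resize(im,None,fx=3.5,fy=3.5,interpolation=cv2.INTER_CUBIC))
E
```

```text
21.6 [ 515.17 -396.43  156.25] 49.0 [-0.7 -1.  -0.3]
```

View pics/sz21.png

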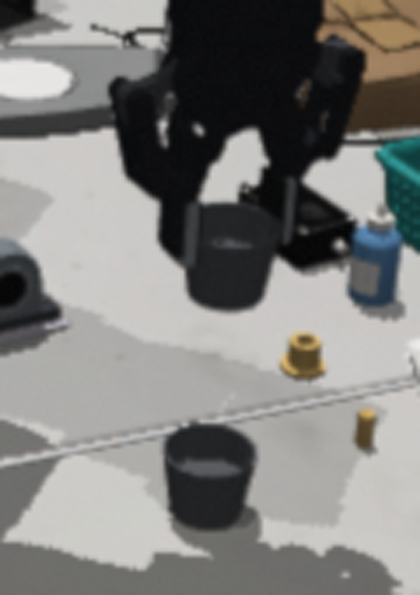

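View pics/wrist_21.png

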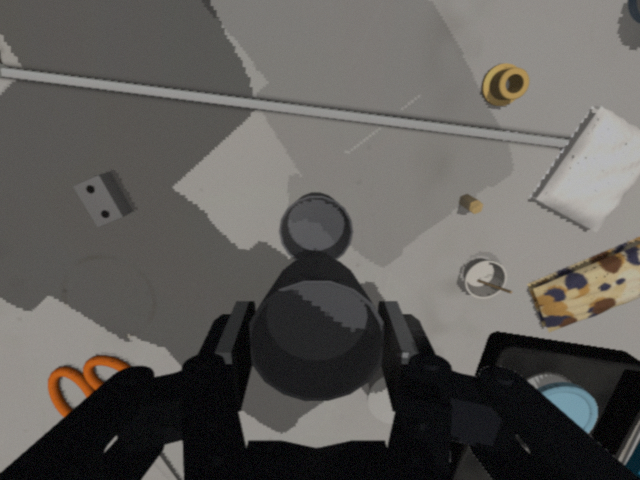

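```bash
python3 - <<'E'
from h import *
c=np.load("pics/wrist_19.npy",allow_pickle=True).item();t=np.array([515.2,-396.47,42.0])
for v in (195,385,575): print("cup off",ray(c,(316.2,220+v/3.2),60)-t)
c=np.load("pics/wrist_4.npy",allow_pickle=True).item();print("base corners",ray(c,(398,82),20),ray(c,(425,0),20),ray(c,(488,35),20))
s=np.load("pics/side_15.npy",allow_pickle=True).item()
print(ray(s,(370,185),0),ray(s,(325,195),15),ray(s,(328,150),120))
E
```

```text
cup off [-2.1059363  24.39721785 18.        ]
cup off [ 0.77959199  0.76585244 18.        ]
cup off [  4.00179609 -25.62275807  18.        ]
base corners [522.81927929  85.38800186  20.        ] [534.66555615 159.23368559  20.        ] [601.214816   137.49244627  20.        ]
[768.99231596 197.67690772   0.        ] [602.66519463 137.02764287  15.        ] [635.00537847 206.84852694 120.        ]
```

Request:
carry_out(moves=[[[-5,20,0],0,0.4],[[-10,55,0],0,0.4],[[-69,425,0],0,0.4],[[-69,425,0],0,0.4],[[-69,425,0],0,0.4],[[-69,425,0],0,0.4],[[-69,425,0],0,0.4],[[-69,425,0],0,0.4],[[-69,425,0],0,0.4],[[-69,425,0],0,0.4],[[-69,425,0],0,0.4],[[-69,425,0],0,0.4]])

```text
t: 22.8
tool_pos: [445.9, 28.9, 154.6]
ee_rot: [[-0.001, 0.993, 0.121], [-0.0, 0.121, -0.993], [-1.0, -0.001, -0.0]]
ft_force: [0.7, 0.1, -0.8]
width: 48.5
```

```bash
python3 look.py 22 side wrist
```

```text
22.9 [446.19  27.94 154.67] 49.2 [-0.1 -0.  -0.2]
```

View pics/wrist_22.png

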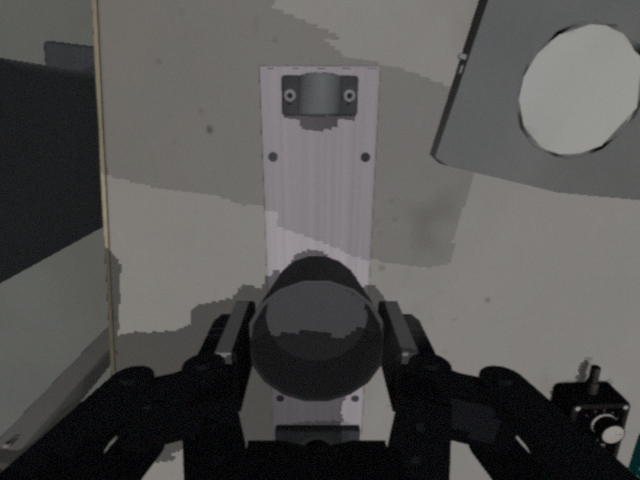

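View pics/side_22.png

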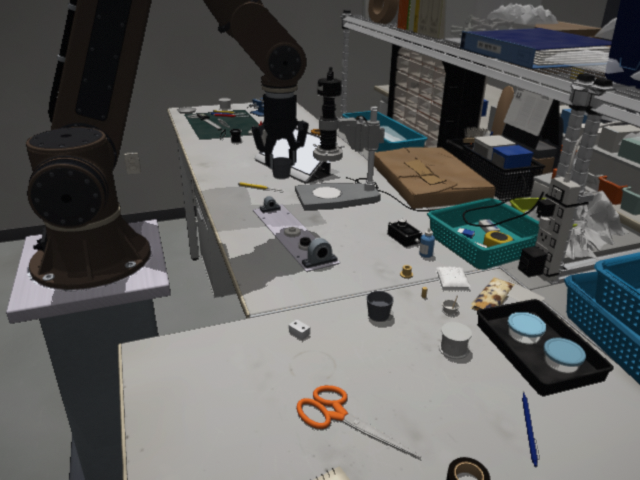

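```bash
python3 - <<'E'
from h import *
ax=np.array([-.1175,.993])
c=np.load("pics/wrist_22.npy",allow_pickle=True).item()
a,b=ray(c,(273,156.5),4),ray(c,(365,156.5),4);m=(a+b)/2
print(a,b,"target",m[:2]-32.7*ax,"ctr",m[:2]-107.7*ax)
f=(ray(c,(259.5,66.5),4)+ray(c,(379.5,67),4))/2;print("far end",f,f[:2]-170*ax,"target",f[:2]-95*ax)
z=154.67+18;t=arm.state()["tool_pos"];print(t)
print("cup",(ray(c,(317,280),z)+ray(c,(317,399.5),z))/2-t)
E
```

```text
[409.32390777  72.14533364   4.        ] [476.58352491  80.38599044   4.        ] target [446.79596634  43.79456204] ctr [455.60846634 -30.68043796]
far end [435.78424225 136.61561514   4.        ] [455.75924225 -32.19438486] target [446.94674225  42.28061514]
[446.18766856  27.94452409 154.66912135]
cup [1.16467618e+00 1.45761947e-02 1.80008787e+01]
```

Request:
carry_out(moves=[[[-0.3,16,0],0,0.4],[[-0.3,16,-30],0,0.4],[[-0.3,16,-65],0,0.4],[[-0.3,16,-95],0,0.4],[[-0.3,16,-112],0,0.4],[[-0.3,16,-118],0,0.4],[[-0.3,16,-118],0,0.4],[[-0.3,16,-118],0,0.4]])

```text
t: 23.7
tool_pos: [446.2, 44.2, 37.5]
ee_rot: [[0.001, 0.993, 0.119], [-0.0, 0.119, -0.993], [-1.0, 0.001, 0.0]]
ft_force: [-0.8, 0.7, -0.6]
width: 48.7
```

```bash
python3 look.py 23 side wrist;  python3 - <<'E'
from h import *
c=np.load("pics/side_23.npy",allow_pickle=True).item()
im=c["image"][150:275,235:365,::-1]; cv2.imwrite("pics/sz23.png",cv2.resize(im,None,fx=4.5,fy=4.5,interpolation=cv2.INTER_CUBIC))
E
```

```text
23.8 [446.27  44.44  37.79] 49.0 [ 0.5  0.4 -0.3]
```

View pics/wrist_23.png

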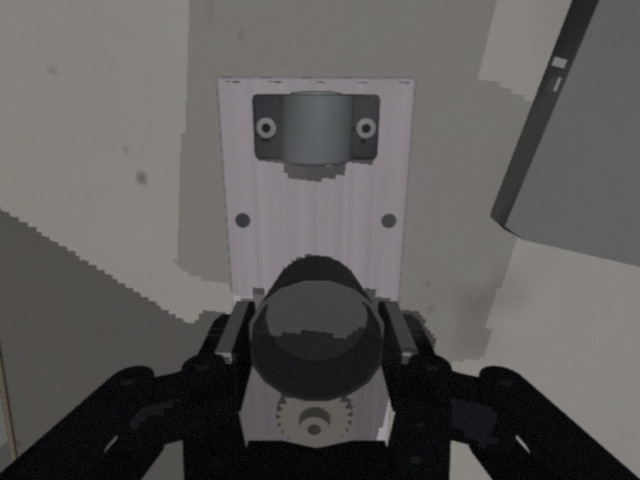

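View pics/sz23.png

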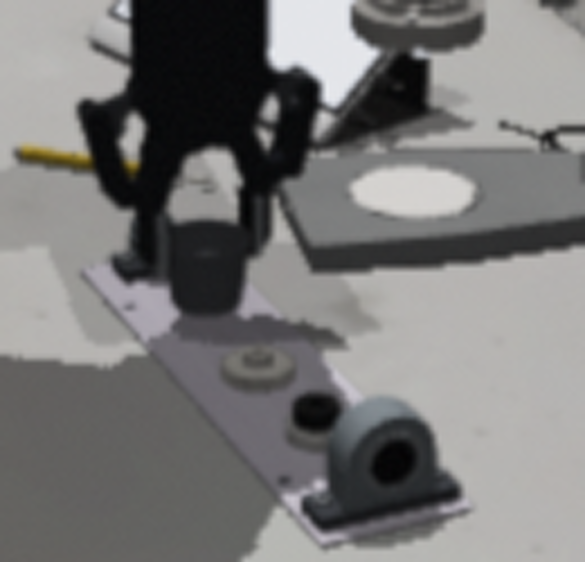

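```bash
python3 - <<'E'
from h import *
ax=np.array([-.1175,.993])
c=np.load("pics/wrist_23.npy",allow_pickle=True).item()
m=(ray(c,(242.5,219.5),4)+ray(c,(389,220),4))/2
f=(ray(c,(218,78),4)+ray(c,(415,80),4))/2;print("far end",f[:2],"target",f[:2]-95*ax)
t=arm.state()["tool_pos"];z=t[2]+18;cu=((ray(c,(317,280),z)+ray(c,(317,399.5),z))/2)[:2]
print("target",m[:2]-32.7*ax,"cup",cu,t, "gear",ray(c,(315,414),12))
E
```

```text
far end [436.08529694 136.88367442] target [447.24779694  42.54867442]
target [446.92338086  43.87057861] cup [447.48857242  44.01843113] [446.27101791  44.44048183  37.79465061] gear [455.29353298 -27.7878078   12.        ]
```

Request:
carry_out(moves=[[[-0.5,-0.4,-5],0,0.4],[[-0.5,-0.4,-9],0,0.4],[[-0.5,-0.4,-11],0,0.4],[[-0.5,-0.4,-11.6],0,0.4],[[-0.5,-0.4,-11.6],0,0.4]])

```text
t: 24.3
tool_pos: [445.3, 44.3, 25.9]
ee_rot: [[0.001, 0.993, 0.12], [-0.0, 0.12, -0.993], [-1.0, 0.001, 0.0]]
ft_force: [-3.0, 0.1, 15.3]
width: 48.5
```

Request:
carry_out(moves=[[[0,0,0],0,0.6],[[0,0,0],0,0.7],[[0,0,0],0,0.8],[[0,0,10],0,0.9],[[0,0,40],0,1],[[0,0,90],0,1],[[0,0,140],0,1],[[0,-50,200],0,1],[[0,-120,280],0,1],[[0,-120,280],0,1],[[0,-120,280],0,1],[[0,-120,280],0,1]])

```text
t: 25.5
tool_pos: [445.9, -78.0, 309.2]
ee_rot: [[0.006, 0.993, 0.117], [-0.002, 0.117, -0.993], [-1.0, 0.006, 0.003]]
ft_force: [-0.4, 0.6, -0.1]
width: 85.5
```

```bash
python3 look.py 24 side wrist;  python3 - <<'E'
from h import *
c=np.load("pics/side_24.npy",allow_pickle=True).item()
im=c["image"][190:335,235:435,::-1]; cv2.imwrite("pics/sz24.png",cv2.resize(im,None,fx=4,fy=4,interpolation=cv2.INTER_CUBIC))
E
```

```text
25.6 [444.78 -75.81 305.75] 85.6 [0.3 0.  0.1]
```

View pics/wrist_24.png

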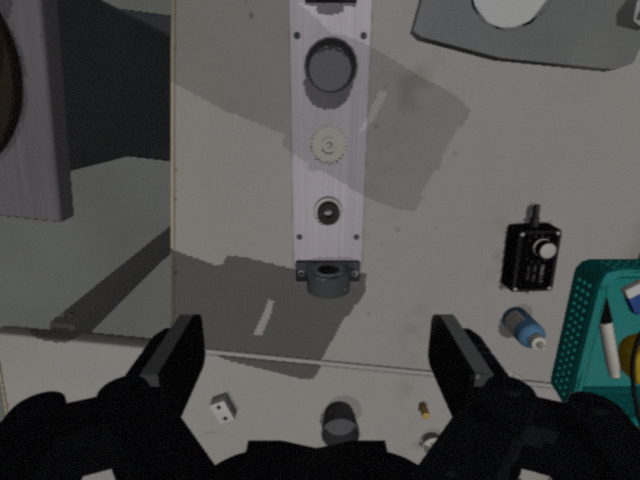

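View pics/sz24.png

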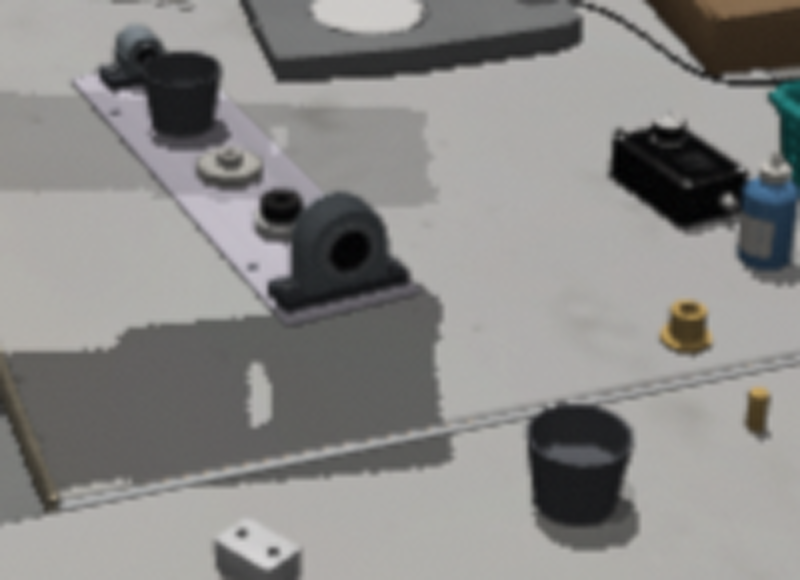

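All parts are in place and upright. A final measurement.

```bash
python3 - <<'E'
from h import *
c=np.load("pics/wrist_24.npy",allow_pickle=True).item()
im=c["image"][20:260,270:390,::-1]; cv2.imwrite("pics/z24.png",cv2.resize(im,None,fx=2.5,fy=2.5,interpolation=cv2.INTER_CUBIC))
a=np.load("pics/side_15.npy",allow_pickle=True).item()["image"];b=np.load("pics/side_24.npy",allow_pickle=True).item()["image"]
for i in(a,b):
    g=cv2.cvtColor(np.ascontiguousarray(i[300:330,355:405]),cv2.COLOR_RGB2GRAY);m=(g<62)
    for v in (5,10,15): u=np.where(m[v])[0];print(v+300,u.min()+355,u.max()+355,end="; ")
    print("bottom",300+np.where(m[:,24])[0].max())
E
```

```text
305 368 390; 310 368 389; 315 369 389; bottom 321
305 368 391; 310 368 389; 315 369 389; bottom 321
```

View pics/z24.png

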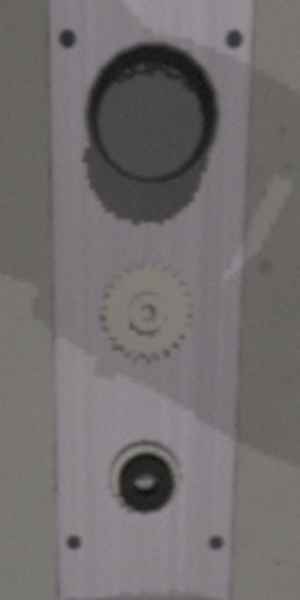

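```bash
python3 - <<'E'
from h import *
ax=np.array([-.1175,.993]);pe=np.array([.993,.1175])
c=np.load("pics/wrist_24.npy",allow_pickle=True).item()
f=lambda x,y,z: ray(c,(270+x/2.5,20+y/2.5),z)[:2]
H=[f(67,38,4),f(234,39,4),f(73,542,4),f(216,543,4)];C=np.mean(H,0);print("plate centre",C)
for n,x,y,z in[("cup rim",152,111,44),("gear",146,312,12),("bearing",145,477,13),("collar",146,482,24)]:
    p=f(x,y,z)-C;print(n,"along",round(p@ax,1),"lat",round(p@pe,1))
E
```

```text
plate centre [455.42147493 -31.33403056]
cup rim along 77.2 lat -0.4
gear along -0.0 lat -0.8
bearing along -73.7 lat -0.5
collar along -73.2 lat -0.4
```

```bash
python3 -c "
from bench import arm
print(arm.hand_in()); print(arm.state()['t'])"
```

```text
the job is handed in; nothing more can be done
None
the job is handed in; nothing more can be done
```

The gear stage is set out on the plate in the order asked, and I handed the job in at about 26 s of the 96 s allowed.

Final positions from one overhead picture, measured from the plate centre, which I took from its four holes:

| Part | Along the plate (mm) | Asked (mm) | Off the centre line (mm) |
|---|---|---|---|
| Gear | 0.0 | 0 | −0.8 |
| Bearing, toward the large block | 73.7 | 75 | −0.5 |
| Collar, on the bearing | 73.2 | on the bearing | −0.4 |
| Upper cup, toward the small block | 77.2 | 75 | −0.4 |

- **Cups:** I lifted the upper cup straight up. It stands upright on the plate and looks empty. The lower cup's outline in the side camera matches the earlier picture to within a pixel.
- **Accuracy:** That picture is good to only 1–2 mm. The cup's 2.2 mm offset disagrees slightly with the closer view I took just before setting it down, which put it within 1 mm of its target. I left it where it was.
- **Forces:** The highest wrist force I read at the end of a move was about 16 N, and the arm was well clear of everything at hand-in.
- **Gripper reading:** The finger opening read about 3–4 mm less than each part's known size.

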